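# Clear and tilt the pattern drawing board

## Task

I want the drawing board tilted to the angle I have marked with the pointer clamp on its quadrant. Take the two markers that stand on the board and drop each one, cap down as it stands, into an empty cell of the marker rack; then lift the board's near edge, which has a carrying handle, until the index stud on the board's side is level with the pointer, and finish while still holding it there: do not let go, because the board falls back until I have set the strut. Leave the pointer and everything else on the table where they are.

Things in the scene. Friction and masses are not known exactly. Their poses are not given: they have to be found in the camera images.
- easel: base of the tilting drawing board, a fixed wooden frame 235 mm deep (its x), 298 mm wide (its y), 34 mm high; origin: centre of its underside, on the table. Its x axis points away from the robot, from the lifting edge to the hinged edge (hinge line at x = +120 mm, 41 mm above the table, parallel to its y). A steel quadrant (upright arc, 150 mm radius about the hinge line, 3 mm thick, up to about 175 mm above the table) stands on its left side (y = +162 mm)
- hinge (a point): middle of the hinge line, in the board's mid-plane; axes as the easel's
- board (a joint): tilt of the drawing board in rad: 0 lying flat on its frame, grows as the edge nearest the robot is lifted, stop at 1.2. The hinge is nearly free: the board (0.5 to 1 kg) falls back if let go. Board 240 mm from hinge to lifting edge, 300 mm wide, 12 mm thick; flat, its upper face is 47 mm above the table and so the foot of the markers standing on it
- handle (a point): middle of the board's carrying handle: a round bar, 12 mm in diameter and 120 mm long, parallel to the hinge, 55 mm out from the board's lifting edge and in the board's mid-plane, 295 mm from the hinge line (open gap of 49 mm between bar and edge; table 41 mm below when flat). It moves with the board, and being round can turn in the jaws; 2 to 4 N upwards carry it
- index (a point): brass index stud in the left side edge of the board, 8 mm in diameter, 150 mm from the hinge line and in the board's mid-plane. It meets the pointer tip when the board is at the marked angle
- pointer (a joint): angle at which the pointer clamp is set on the quadrant, in rad, on the same scale as the board's tilt: the board is right when its joint reads the same. The clamp is tight and stays where it is set
- pointer_tip (a point): steel tip of the pointer: a black clamp with a thumbscrew, 28 x 30 x 22 mm, sitting on the quadrant, its tip facing the board's side edge, 150 mm from the hinge line
- marker_a_mid (a point): broad paint marker, a plain round cylinder 22 mm in diameter and 130 mm long, about 45 g (30 to 65 g), standing upright on its cap on the drawing board. Point: its centre, half-way up (65 mm above its lower end); z runs up along the marker
- marker_b_mid (a point): the other such marker on the board; the two stand at least 60 mm apart. Broad paint marker, a plain round cylinder 22 mm in diameter and 130 mm long, about 45 g (30 to 65 g), standing upright on its cap on the drawing board. Point: its centre, half-way up (65 mm above its lower end); z runs up along the marker
- rack: fixed grey marker rack, one row of four square cells open at the top, left or right of the board. Walls 3 mm, cells 32 x 32 mm inside and 82 mm deep, rim 85 mm above the table, cell floor 3 mm above it; foot flange 159 x 62 mm. Origin: centre of its underside; the row runs along its x, cell centres at x = -52.5 (taken by the third marker), -17.5, +17.5, +52.5 mm (empty), y = 0
- marker_c_mid (a point): third marker, same kind as the two on the board, already standing in the rack's end cell at rack x = -52 mm. Leave it there. Point: its centre, half-way up
- tub: closed white tub with a lid, 150 x 96 x 62 mm, standing fast beside the board, on the side where the rack is not; origin: centre of its underside
- cone_a: thread cone, 68 mm across the foot, 140 mm tall; origin: centre of its underside
- glue: squeeze bottle of glue, 52 mm diameter, 150 mm tall; origin: centre of its underside
- tape_reel: round tape measure lying flat, 60 mm diameter, 18 mm high; origin: underside
- pin_tin: flat round pin tin, 74 mm diameter, 25 mm high; origin: underside
- shears: tailor's shears lying flat, 235 x 70 x 12 mm, blades to +x of their own frame; origin: underside, middle
Things that resemble listed ones, but are neither listed nor needed, are in the scene too. What is shaped like the part that bears marker_a_mid but orange or purple is not meant. What is shaped like the part that bears marker_b_mid but blue is not meant.

How it is judged:
By the outcome, as a careful person would: the job done as asked, in the order asked, and still so for the second after the job is handed in, while the arm keeps its last pose, push and grip.
It also fails if it takes over 72 s, if anything falls off the work surface, if the arm or the gripper's body presses on something with over 40 N, if the wrist force passes 120 N, or if a joint passes its speed limit or range.

## Robot

A 6-joint arm with a two-finger parallel gripper is mounted at the origin on the work surface. World frame = base frame: x ahead of the robot, y to its left, z up, the work surface at z = 0. Lengths are in m, angles in rad, forces in N, time in s.
With the tool pointing down it reaches from about 0.35 to 1 m from the base axis. Payload 7.1 kg.
Tool frame: the origin (TCP) lies midway between the tips of the shut fingers; the grasp point (between the pads) lies 19 mm behind it (ctrl.grip_depth is the distance from the TCP to the grasp point, in m); z points along the fingers, y is the direction in which the jaws open and shut (so a half turn about z gives the same grasp; the last joint's range is limited). The gripper opens to 85 mm and grips with 20 to 120 N. Pads are 22 mm wide; open, the fingers measure 114 mm over their backs; the gripper's body (76 mm by 85 mm) begins 54 mm behind the grasp point. The pads swing forward as they close: fully open they stand 13 mm farther back than shut.
Start: joints at [-1.142, 0.423, 1.63, -0, 1.089, -0.019], TCP at [0.271, -0.563, 0.231] pointing down, gripper open.
Joint ranges: [-3, 3], [-0.9, 2.11], [0.09, 2.58], [-1.31, 4.45], [0.11, 2.69], [-2.54, 2.54]. Speed limits (rad/s): [2.39, 2.39, 3.01, 3.14, 3.14, 3.14].

## Interface

Orientations are given as a unit quaternion [w, x, y, z].
In Python, from cell import ctrl gives the robot as it stands. The module is installed in compiled form; this text tells all that it offers.
- The arm moves only by the tool carry_out, never from a script. Its argument "targets" is a list of rows, each an object of numbers: "gripper": the opening, from -1 (shut) to 1 (fully open), so that 0 is half open; "dx", "dy", "dz": the shift along the tool's x, y, z in cm; "rx", "ry", "rz": the turn, a rotation vector about the tool's x, y, z in degrees. A call has 1 to 5 rows; each row shifts and turns the commanded pose from where the row before left it, along the tool's axes as they then stand; what a row does not reach is not made up. A row lasts 1/10 s, in which the tool goes at most 50 mm and 8.59 degrees, less where a joint would pass 70% of its speed; a pose out of reach is approached as far as the arm can. A call with a gripper value outside its range is refused whole. The fingers move at their own pace and stop on an object; the grip force is fixed at half the most. Time passes only in rows, so rows that do not move let the fingers close. It gives the time, the measured TCP pose, the force and the opening at its end, in the units of the state.
- ctrl.state(): the state, without advancing time (a new reading comes with each control period).
- ctrl.capture(name): name is "side" or "top"; returns a dict with "color" (384x512x3 uint8, red, green, blue), "z_map" (384x512 float32, m along the optical axis (not along the pixel's ray), 0 where there is no reading), "fov_y" (degrees; the focal length in pixels is half the picture's height over the tangent of half this angle, whatever the lens; pixels are square), "cx", "cy" (the principal point, pixels), "R" (3x3) and "t" (3): a world point X has camera coordinates R X + t. Camera axes: x right, y down, z forward; pixel columns grow to the right and rows downward; lengths in m; the calibration is good to about 2 mm. A picture is of the moment at which its call begins.
- ctrl.job_done(): hands the job in, once; it reports no verdict.
The state is a dict: "clock": time; "joint_pos": joint angles; "qd": joint speeds; "effort": joint torques, N m; "tcp_pos": TCP position; "eef_rot": TCP orientation; "ft_force": force on the tool from outside, world axes, zero at the start; "ft_torque": the same for the moment, N m; "gripper_width": finger opening in m.
Only numpy, scipy, OpenCV 4.12 (cv2) and the standard library are available. Lean on these libraries where they do the work, as an engineer would, in place of code of your own. Each camera call takes 0.05 s, during which the arm holds its last target. There are 200 camera calls.

## Working session

There is one attempt and no reset: what is moved stays moved. The work goes in short steps, Python scripts to look and compute and a tool call to move; the robot and the scene stay as the last step left them, time stands still between calls to the robot, and variables do not carry over. Pictures are saved under pics/ and viewed, about 8 in all and at most 12, crops included, and the job is handed in when it is done.

Besides the shell and the picture viewer there is one more tool, called after "Call:" as name(argument=value, ...), one argument or row to a line, values as JSON. carry_out: Moves the arm, as the interface text tells. Its arguments: {"type":"object","properties":{"targets":{"type":"array"}},"required":["targets"]}

```bash
mkdir -p pics; cat > h.py <<'E'
import numpy as np, cv2
from cell import ctrl
def cap(n):
    c=ctrl.capture(n); c['f']=384/2/np.tan(np.radians(c['fov_y'])/2); c['R']=np.array(c['R']);c['t']=np.array(c['t']); return c
def pts(c):
    z=c['z_map']; v,u=np.mgrid[:384,:512]
    X=np.stack([(u-c['cx'])/c['f']*z,(v-c['cy'])/c['f']*z,z],-1)
    P=(X-c['t'])@c['R']; P[z==0]=np.nan; return P
def ray(c,u,v,h):
    d=np.array([(u-c['cx'])/c['f'],(v-c['cy'])/c['f'],1])@c['R']; o=-c['R'].T@c['t']
    return o+d*(h-o[2])/d[2]
def proj(c,X):
    q=c['R']@np.array(X)+c['t']; return q[:2]/q[2]*c['f']+[c['cx'],c['cy']]
def save(c,n,box=None,s=1):
    im=c['color'][:,:,::-1]
    if box: im=im[box[1]:box[3],box[0]:box[2]]
    cv2.imwrite('pics/'+n,cv2.resize(im,None,fx=s,fy=s,interpolation=cv2.INTER_CUBIC))
E
python3 - <<'E'
from h import *
for n in('top','side'):
    c=cap(n); save(c,n+'0.png',None,1.5); print(n,c['f'],-c['R'].T@c['t'],c['R'].round(3).tolist())
print(ctrl.state(),ctrl.grip_depth)
E
```

```text
top 349.00054306159683 [0.3588218  0.00511539 1.35804785] [[0.022, -1.0, 0.022], [-0.985, -0.026, -0.169], [0.169, -0.018, -0.985]]
side 397.3940528007317 [0.09954013 0.70875295 0.95947404] [[-0.825, -0.565, 0.003], [-0.394, 0.571, -0.721], [0.405, -0.596, -0.693]]
{'clock': 0.1, 'joint_pos': array([-1.14201982e+00,  4.23764218e-01,  1.63059139e+00,  3.22166196e-05,
        1.08858477e+00, -1.89778801e-02]), 'qd': array([-0.00149109, -0.00119568, -0.0026736 , -0.00044169,  0.00050548,
        0.00143317]), 'effort': array([ 2.08420756e-04, -5.58428085e+01, -2.82446784e+01, -2.37028206e-05,
        2.95580241e-03,  5.09997005e-07]), 'tcp_pos': array([ 0.27043418, -0.5629341 ,  0.23063226]), 'eef_rot': array([-6.62670662e-04,  9.75045437e-01,  2.22004374e-01, -1.23142145e-04]), 'ft_force': array([ 0.40847186,  0.03835042, -0.08050529]), 'ft_torque': array([-0.03449444,  0.02963614, -0.00136763]), 'gripper_width': 0.08516039260940378} 0.0187
```

View pics/top0.png

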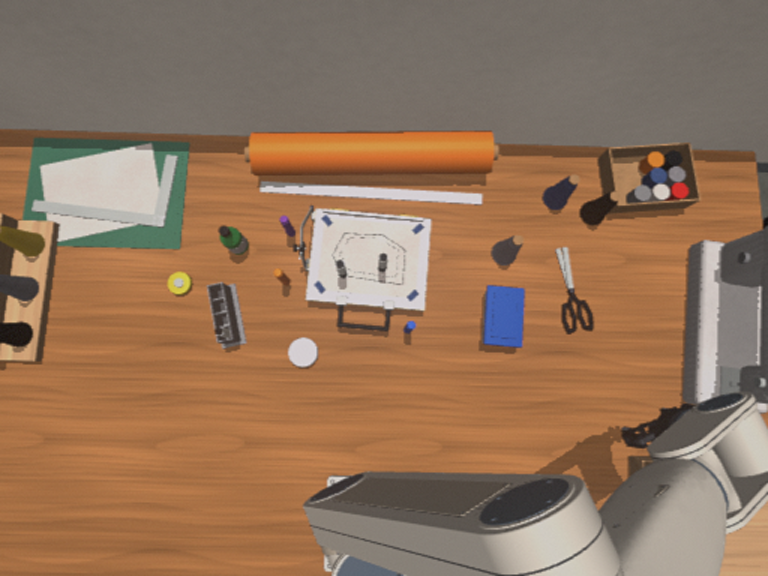

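View pics/side0.png

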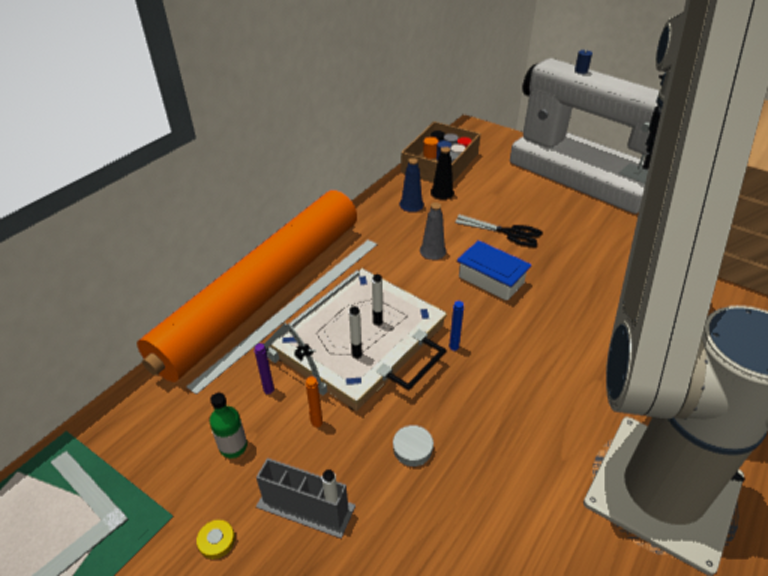

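```bash
cat > m.py <<'E'
from h import *
T=cap('top');S=cap('side'); PT=pts(T);PS=pts(S)
save(T,'top1.png',(110,120,310,260),4); save(S,'side1.png',(160,160,310,360),3)
P=np.concatenate([PT.reshape(-1,3),PS.reshape(-1,3)]); src=np.r_[np.zeros(PT.size//3),np.ones(PS.size//3)]
# board area ray estimate
print('board corners',[ray(T,u/1.5,v/1.5,.047)[:2].round(3) for u,v in((314,208),(430,219),(425,311),(306,300))])
print('handle ends',[ray(T,u/1.5,v/1.5,.041)[:2].round(3) for u,v in((340,325),(387,328))])
b=ray(T,368/1.5,260/1.5,.047)
for s in(0,1):
    m=(src==s)&(P[:,2]>.075)&(P[:,2]<.2)&(abs(P[:,0]-b[0])<.11)&(abs(P[:,1]-b[1])<.12)
    Q=P[m]; k=cv2.kmeans(Q[:,:2].astype(np.float32),2,None,(3,50,1e-5),5,cv2.KMEANS_PP_CENTERS)
    for i in(0,1):
        q=Q[k[1].ravel()==i]; top=q[q[:,2]>.165]
        print(s,len(q),q.mean(0).round(4),'zmax',np.percentile(q[:,2],98).round(4),'top',len(top),top.mean(0).round(4) if len(top) else'')
r=ray(T,226/1.5,315/1.5,.085)
m=(abs(P[:,2]-.085)<.004)&(np.hypot(P[:,0]-r[0],P[:,1]-r[1])<.11)
for s in(0,1):
    q=P[m&(src==s)]; print('rack',len(q),cv2.minAreaRect(q[:,:2].astype(np.float32)*1000),q[:,2].mean())
m=(P[:,2]>.1)&(P[:,2]<.15)&(np.hypot(P[:,0]-r[0],P[:,1]-r[1])<.1)
for s in(0,1):
    q=P[m&(src==s)]; print('c',len(q),q.mean(0),q.max(0))
E
python3 m.py
```

```text
board corners [array([0.776, 0.167]), array([ 0.755, -0.136]), array([ 0.514, -0.125]), array([0.535, 0.176])]
handle ends [array([0.474, 0.088]), array([ 0.47, -0.03])]
0 61 [ 0.6181 -0.0114  0.1474] zmax 0.1821 top 30 [ 0.6213 -0.0112  0.176 ]
0 61 [0.6005 0.0861 0.1489] zmax 0.1807 top 32 [0.6038 0.0868 0.1754]
1 202 [0.6017 0.0932 0.1329] zmax 0.1778 top 47 [0.6035 0.0906 0.1729]
1 189 [ 0.6208 -0.006   0.1322] zmax 0.1774 top 40 [ 0.6227 -0.0091  0.1729]
rack 94 ((495.9559326171875, 380.954345703125), (142.38406372070312, 39.30155944824219), 13.982267379760742) 0.08485902981009207
rack 240 ((498.380615234375, 381.38702392578125), (144.60284423828125, 40.29000473022461), 13.960672378540039) 0.08390431744308392
c 42 [0.44615471 0.3630087  0.1271153 ] [0.45632198 0.37366979 0.13801257]
c 115 [0.44529942 0.36987062 0.12281881] [0.45789466 0.37736015 0.13534198]
```

View pics/top1.png

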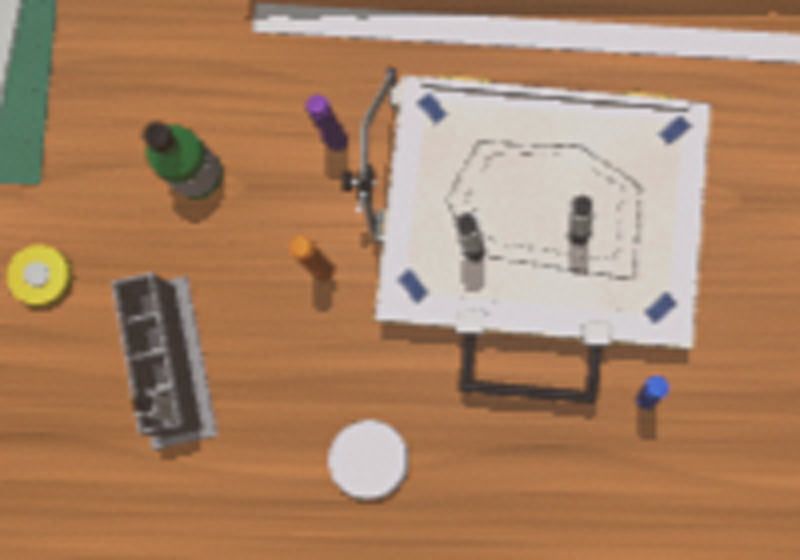

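View pics/side1.png

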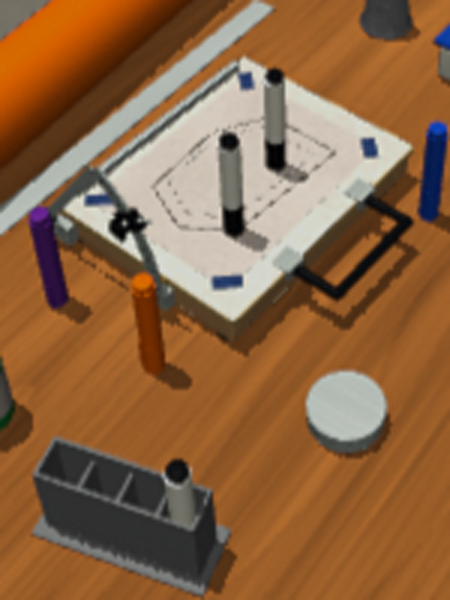

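The pictures show two white markers on the board, at about (470,235) and (580,220) in the top crop. The rack has its taken cell nearest the robot. The pointer clamp is on the quadrant, at (358,182) in the top crop and (126,222) in the side crop. Next I'll measure the board frame and pointer angle more closely.

```bash
cat > e.py <<'E'
from h import *
T=cap('top');S=cap('side'); PT=pts(T);PS=pts(S)
for n,c,P in(('T',T,PT),('S',S,PS)):
    b=np.array([.645,.02]); col=c['color'].astype(int)
    m=(abs(P[...,2]-.047)<.006)&(np.abs(P[...,:2]-b).max(-1)<.17)
    m=cv2.morphologyEx(m.astype(np.uint8),cv2.MORPH_OPEN,np.ones((3,3)))
    q=P[m>0]; print(n,len(q),'z',np.median(q[:,2]),cv2.minAreaRect(q[:,:2].astype(np.float32)*1000))
    hm=(P[...,2]>.025)&(P[...,2]<.06)&(P[...,0]<.49)&(P[...,0]>.44)&(P[...,1]>-.06)&(P[...,1]<.12)
    q=P[hm]; print('handle',len(q),q.mean(0) if len(q) else'',cv2.fitLine(q[:,:2].astype(np.float32),2,0,.01,.01).ravel(),q.min(0),q.max(0))
    u0,v0,w=(199.5,165.5,9) if n=='T' else(202,234,9)
    g=np.s_[int(v0)-w:int(v0)+w,int(u0)-w:int(u0)+w]
    d=(col[g].max(-1)<60)&(P[g][...,2]>.08)
    q=P[g][d]; print('clamp',len(q),np.median(q,0).round(4),q.min(0).round(3),q.max(0).round(3))
    vv,uu=np.nonzero(col[g].max(-1)<60); print('pix',uu.mean()+int(u0)-w,vv.mean()+int(v0)-w)
save(S,'side2.png',(180,210,225,265),10); save(T,'top2.png',(180,130,225,190),8)
E
python3 e.py
```

```text
T 4251 z 0.04823438820607038 ((624.896240234375, 23.031265258789062), (302.8094482421875, 285.7164001464844), 86.70458221435547)
handle 130 [0.47363851 0.02965028 0.04703481] [0.04042771 0.99918246 0.4736385  0.02965028] [ 0.46373234 -0.03334251  0.0392237 ] [0.48763715 0.09879605 0.05411036]
clamp 4 [0.647  0.1809 0.1359] [0.645 0.178 0.133] [0.653 0.184 0.137]
pix 201.0 165.25
S 4630 z 0.04651181077436077 ((618.2000732421875, 23.491470336914062), (308.1182861328125, 292.5196533203125), 87.17550659179688)
handle 177 [0.47436373 0.03608225 0.04449631] [0.04106947 0.9991563  0.47436374 0.03608225] [ 0.46436995 -0.03021831  0.0361453 ] [0.48997857 0.09969051 0.05061805]
clamp 68 [0.6478 0.1895 0.1283] [0.634 0.181 0.115] [0.666 0.205 0.139]
pix 201.73529411764707 233.94117647058823
```

View pics/side2.png

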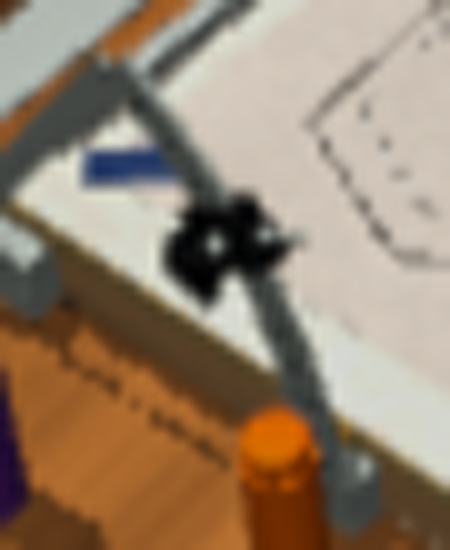

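```bash
cat > p.py <<'E'
from h import *
from scipy.optimize import least_squares
T=cap('top');S=cap('side')
H=np.array([.7655,.0150,.041])
for yaw in(-2.4,-2.9,-3.3):
    a=np.radians(yaw); ex=np.array([np.cos(a),np.sin(a),0]); ey=np.array([-np.sin(a),np.cos(a),0])
    for yy in(.150,.154,.162):
        d=np.array([(209.5-S['cx'])/S['f'],(233.3-S['cy'])/S['f'],1])@S['R']; o=-S['R'].T@S['t']
        X=o+d*((yy-(o-H)@ey)/(d@ey)); r=X-H
        print(yaw,yy,'r',np.hypot(r@ex,r[2]).round(4),'ang',np.arctan2(r[2],-r@ex).round(4),X.round(4))
for th in(.6,.65,.7,.75):
    a=np.radians(-2.9); X=H-.15*np.cos(th)*np.array([np.cos(a),np.sin(a),0])+.152*np.array([-np.sin(a),np.cos(a),0])+[0,0,.15*np.sin(th)]
    print(th,X.round(3),proj(T,X),proj(S,X))
E
python3 p.py
```

```text
-2.4 0.15 r 0.1519 ang 0.5173 [0.6399 0.1704 0.1161]
-2.4 0.154 r 0.1589 ang 0.5396 [0.6357 0.1746 0.1227]
-2.4 0.162 r 0.1733 ang 0.5785 [0.6273 0.1829 0.1357]
-2.9 0.15 r 0.1551 ang 0.5198 [0.6387 0.1716 0.118 ]
-2.9 0.154 r 0.1622 ang 0.5416 [0.6344 0.1758 0.1246]
-2.9 0.162 r 0.1768 ang 0.5797 [0.626  0.1843 0.1379]
-3.3 0.15 r 0.1577 ang 0.5218 [0.6377 0.1726 0.1196]
-3.3 0.154 r 0.1649 ang 0.5432 [0.6334 0.1769 0.1263]
-3.3 0.162 r 0.1797 ang 0.5808 [0.6249 0.1854 0.1396]
0.6 [0.65  0.173 0.126] [203.57763658 165.52848774] [205.95649794 230.16394956]
0.65 [0.654 0.173 0.132] [203.48546392 163.94844314] [204.60992658 228.00534563]
0.7 [0.659 0.173 0.138] [203.40867899 162.28966938] [203.1877056  225.84512246]
0.75 [0.664 0.172 0.143] [203.34771085 160.55651459] [201.69409634 223.69036874]
```

View pics/top2.png

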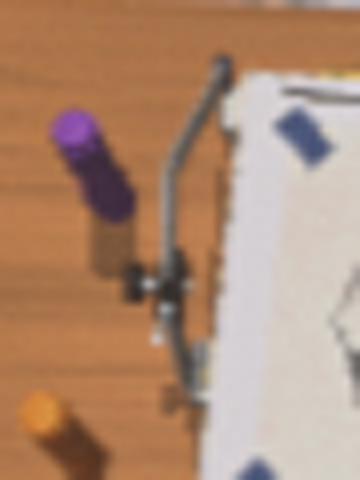

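Call:
carry_out(
  targets=[
    {"gripper": 0,"rz": 5.8},
    {"gripper": 0,"rz": 5.8},
  ],
)

```text
schema error: expected keys gripper, dx, dy, dz, rx, ry, rz
```

Call:
carry_out(
  targets=[
    {"gripper": 0,"dx": 0,"dy": 0,"dz": -1,"rx": 0,"ry": 0,"rz": 5.8},
    {"gripper": 0,"dx": 0,"dy": 0,"dz": -1,"rx": 0,"ry": 0,"rz": 5.8},
  ],
)

```text
clock: 0.6
tcp_pos: [0.2705, -0.5631, 0.2512]
eef_rot: [-0.0, 0.993, 0.12, -0.0]
ft_force: [0.0, -0.1, 0.3]
gripper_width: 0.0592
```

```bash
cat > go.py <<'E'
import sys; from h import *
from scipy.spatial.transform import Rotation as Ro
s=ctrl.state(); q=s['eef_rot']; R=Ro.from_quat([q[1],q[2],q[3],q[0]]).as_matrix()
print('t',s['clock'],'p',s['tcp_pos'].round(4),'w',s['gripper_width'].round(4),'F',s['ft_force'].round(2),'j',s['joint_pos'].round(2))
print('yaxis deg',np.degrees(np.arctan2(R[1,1],R[0,1])).round(2),'z',R[:,2].round(3))
if len(sys.argv)>3:
    d=np.array(list(map(float,sys.argv[1:4])))-s['tcp_pos']; print('tool shift cm',(R.T@d*100).round(2),'dist',np.linalg.norm(d))
E
python3 go.py .6045 .0885 .235
```

```text
Traceback (most recent call last):
  File "go.py", line 4, in <module>
    print('t',s['clock'],'p',s['tcp_pos'].round(4),'w',s['gripper_width'].round(4),'F',s['ft_force'].round(2),'j',s['joint_pos'].round(2))
                                                       ^^^^^^^^^^^^^^^^^^^^^^^^
AttributeError: 'float' object has no attribute 'round'
```

Call:
carry_out(
  targets=[
    {"gripper": 0,"dx": 3.0,"dy": -3.45,"dz": 0,"rx": 0,"ry": 0,"rz": 0},
    {"gripper": 0,"dx": 3.0,"dy": -3.45,"dz": 0,"rx": 0,"ry": 0,"rz": 0},
    {"gripper": 0,"dx": 3.0,"dy": -3.45,"dz": 0,"rx": 0,"ry": 0,"rz": 0},
    {"gripper": 0,"dx": 3.0,"dy": -3.45,"dz": 0,"rx": 0,"ry": 0,"rz": 0},
    {"gripper": 0,"dx": 3.0,"dy": -3.45,"dz": 0,"rx": 0,"ry": 0,"rz": 0},
  ],
)

```text
clock: 1.1
tcp_pos: [0.3748, -0.358, 0.2515]
eef_rot: [0.0, 0.993, 0.122, 0.0]
ft_force: [0.3, 0.6, -0.3]
gripper_width: 0.0428
```

Call:
carry_out(
  targets=[
    {"gripper": 0,"dx": 3.0,"dy": -3.45,"dz": 0,"rx": 0,"ry": 0,"rz": 0},
    {"gripper": 0,"dx": 3.0,"dy": -3.45,"dz": 0,"rx": 0,"ry": 0,"rz": 0},
    {"gripper": 0,"dx": 3.0,"dy": -3.45,"dz": 0,"rx": 0,"ry": 0,"rz": 0},
    {"gripper": 0,"dx": 3.0,"dy": -3.45,"dz": 0,"rx": 0,"ry": 0,"rz": 0},
    {"gripper": 0,"dx": 3.0,"dy": -3.45,"dz": 0,"rx": 0,"ry": 0,"rz": 0},
  ],
)

```text
clock: 1.6
tcp_pos: [0.4785, -0.1541, 0.2516]
eef_rot: [0.0, 0.992, 0.122, 0.0]
ft_force: [0.1, -0.2, 0.2]
gripper_width: 0.0428
```

Call:
carry_out(
  targets=[
    {"gripper": 0,"dx": 3.0,"dy": -3.45,"dz": 0,"rx": 0,"ry": 0,"rz": 0},
    {"gripper": 0,"dx": 3.0,"dy": -3.45,"dz": 0,"rx": 0,"ry": 0,"rz": 0},
    {"gripper": 0,"dx": 3.0,"dy": -3.45,"dz": 0,"rx": 0,"ry": 0,"rz": 0},
    {"gripper": 0,"dx": 3.0,"dy": -3.45,"dz": 0,"rx": 0,"ry": 0,"rz": 0},
    {"gripper": 0,"dx": 0,"dy": 0,"dz": 0,"rx": 0,"ry": 0,"rz": 0},
  ],
)

```text
clock: 2.1
tcp_pos: [0.563, 0.0115, 0.2516]
eef_rot: [-0.0, 0.992, 0.125, 0.001]
ft_force: [-0.2, -0.4, 0.1]
gripper_width: 0.0428
```

```bash
sed -i "s/s\['gripper_width'\].round(4)/round(s['gripper_width'],4)/" go.py; python3 go.py .6045 .0885 .235
```

```text
t 2.1 p [0.563  0.0115 0.2516] w 0.0428 F [-0.21 -0.38  0.12] j [-0.    0.31  1.75  0.    1.08  1.32]
yaxis deg -75.69 z [ 0.002  0.001 -1.   ]
tool shift cm [ 5.92 -6.43  1.67] dist 0.08902681298301524
```

Call:
carry_out(
  targets=[
    {"gripper": 0,"dx": 3.05,"dy": -3.1,"dz": 0,"rx": 0,"ry": 0,"rz": 0},
    {"gripper": 0,"dx": 3.05,"dy": -3.1,"dz": 0,"rx": 0,"ry": 0,"rz": 0},
    {"gripper": 0,"dx": 0,"dy": 0,"dz": 3,"rx": 0,"ry": 0,"rz": 0},
    {"gripper": 0,"dx": 0,"dy": 0,"dz": 0,"rx": 0,"ry": 0,"rz": 0},
  ],
)

```text
clock: 2.5
tcp_pos: [0.6026, 0.0824, 0.2179]
eef_rot: [0.0, 0.992, 0.123, -0.003]
ft_force: [-0.3, -1.0, -1.1]
gripper_width: 0.0428
```

```bash
python3 go.py .6065 .0875 .123; python3 - <<'E'
from h import *
S=cap('side'); save(S,'side3.png',(160,110,310,310),3)
for X in((.6065,.0875,.177),(.6245,-.011,.177)): print(proj(S,X),(proj(S,X)-[160,110])*3)
E
```

```text
t 2.5 p [0.6026 0.0824 0.2179] w 0.0428 F [-0.3  -1.02 -1.07] j [ 0.12  0.42  1.67 -0.    1.06  1.44]
yaxis deg -75.86 z [-0.006 -0.001 -1.   ]
tool shift cm [ 0.57 -0.4   9.49] dist 0.0951563924433155
[235.72126507 205.73922819] [227.1637952  287.21768456]
[250.79552635 184.30123632] [272.38657906 222.90370895]
```

View pics/side3.png

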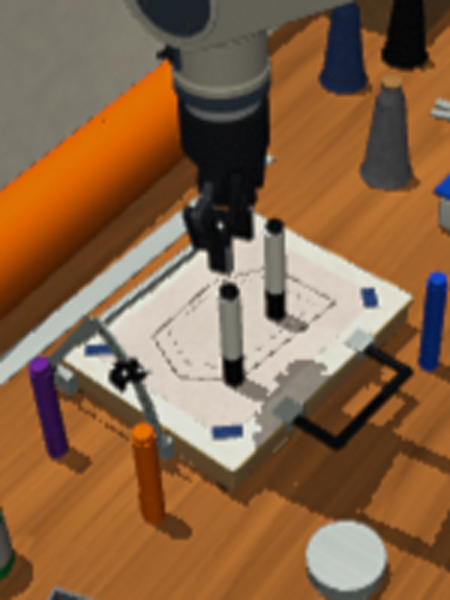

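The gripper is above marker a, whose top is at (229,290) in the crop against a predicted (227,287).

Call:
carry_out(
  targets=[
    {"gripper": 0,"dx": 0,"dy": 0,"dz": 0,"rx": 0,"ry": 0,"rz": 0},
    {"gripper": 0,"dx": 0,"dy": 0,"dz": 0,"rx": 0,"ry": 0,"rz": 0},
  ],
)

```text
clock: 2.75
tcp_pos: [0.6052, 0.0813, 0.2226]
eef_rot: [0.0, 0.993, 0.122, 0.001]
ft_force: [0.2, 0.7, 0.0]
gripper_width: 0.0424
```

```bash
python3 go.py .6065 .0875 .123
```

```text
t 2.75 p [0.6052 0.0813 0.2226] w 0.0424 F [0.2  0.75 0.01] j [ 0.11  0.41  1.67 -0.    1.06  1.44]
yaxis deg -76.01 z [ 0.002  0.    -1.   ]
tool shift cm [ 0.26 -0.57  9.96] dist 0.09981354567914909
```

Call:
carry_out(
  targets=[
    {"gripper": 0,"dx": 0.25,"dy": -0.55,"dz": 0,"rx": 0,"ry": 0,"rz": 0},
    {"gripper": 0,"dx": 0,"dy": 0,"dz": 3.3,"rx": 0,"ry": 0,"rz": 0},
    {"gripper": 0,"dx": 0,"dy": 0,"dz": 3.3,"rx": 0,"ry": 0,"rz": 0},
    {"gripper": 0,"dx": 0,"dy": 0,"dz": 3.3,"rx": 0,"ry": 0,"rz": 0},
    {"gripper": 0,"dx": 0,"dy": 0,"dz": 0,"rx": 0,"ry": 0,"rz": 0},
  ],
)

```text
clock: 3.25
tcp_pos: [0.6031, 0.0877, 0.1189]
eef_rot: [-0.0, 0.993, 0.122, -0.004]
ft_force: [-0.7, -0.0, 0.1]
gripper_width: 0.0429
```

Call:
carry_out(
  targets=[
    {"gripper": 0,"dx": 0,"dy": 0,"dz": 0,"rx": 0,"ry": 0,"rz": 0},
    {"gripper": -0.6,"dx": 0,"dy": 0,"dz": 0,"rx": 0,"ry": 0,"rz": 0},
    {"gripper": -0.6,"dx": 0,"dy": 0,"dz": 0,"rx": 0,"ry": 0,"rz": 0},
    {"gripper": -0.6,"dx": 0,"dy": 0,"dz": 0,"rx": 0,"ry": 0,"rz": 0},
    {"gripper": -0.6,"dx": 0,"dy": 0,"dz": 0,"rx": 0,"ry": 0,"rz": 0},
  ],
)

```text
clock: 3.75
tcp_pos: [0.6075, 0.0883, 0.1246]
eef_rot: [-0.0, 0.992, 0.122, 0.002]
ft_force: [-0.6, 0.7, 6.8]
gripper_width: 0.0205
```

```bash
python3 go.py .6065 .0875 .123
```

```text
t 3.75 p [0.6075 0.0883 0.1246] w 0.0205 F [-0.62  0.74  6.85] j [0.12 0.54 1.73 0.   0.87 1.45]
yaxis deg -75.95 z [ 0.004  0.001 -1.   ]
tool shift cm [-0.12  0.06  0.16] dist 0.002097027496809245
```

Call:
carry_out(
  targets=[
    {"gripper": -1,"dx": 0,"dy": 0,"dz": -1,"rx": 0,"ry": 0,"rz": 0},
    {"gripper": -1,"dx": 0,"dy": 0,"dz": -4,"rx": 0,"ry": 0,"rz": 0},
    {"gripper": -1,"dx": 0,"dy": 0,"dz": -4,"rx": 0,"ry": 0,"rz": 0},
    {"gripper": -1,"dx": 0,"dy": 0,"dz": -4,"rx": 0,"ry": 0,"rz": 0},
    {"gripper": -1,"dx": 0,"dy": 0,"dz": -1.5,"rx": 0,"ry": 0,"rz": 0},
  ],
)

```text
clock: 4.25
tcp_pos: [0.6079, 0.0883, 0.2728]
eef_rot: [0.0, 0.992, 0.122, 0.004]
ft_force: [-0.1, 0.1, 0.2]
gripper_width: 0.0207
```

Call:
carry_out(
  targets=[
    {"gripper": -1,"dx": 0.2,"dy": -3.9,"dz": 0,"rx": 0,"ry": 0,"rz": 0},
    {"gripper": -1,"dx": 0.2,"dy": -3.9,"dz": 0,"rx": 0,"ry": 0,"rz": 0},
    {"gripper": -1,"dx": 0.2,"dy": -3.9,"dz": 0,"rx": 0,"ry": 0,"rz": 0},
    {"gripper": -1,"dx": 0.2,"dy": -3.9,"dz": 0,"rx": 0,"ry": 0,"rz": 0},
    {"gripper": -1,"dx": 0.2,"dy": -3.9,"dz": 0,"rx": 0,"ry": 0,"rz": 0},
  ],
)

```text
clock: 4.75
tcp_pos: [0.5674, 0.2809, 0.2671]
eef_rot: [0.0, 0.992, 0.122, -0.0]
ft_force: [0.8, 0.2, -0.5]
gripper_width: 0.0203
```

Call:
carry_out(
  targets=[
    {"gripper": -1,"dx": 0.2,"dy": -3.9,"dz": 0,"rx": 0,"ry": 0,"rz": 0},
    {"gripper": -1,"dx": 0.2,"dy": -3.9,"dz": 0,"rx": 0,"ry": 0,"rz": 0},
    {"gripper": -1,"dx": 0.2,"dy": -3.9,"dz": 0,"rx": 0,"ry": 0,"rz": 0},
    {"gripper": -1,"dx": 0,"dy": 0,"dz": 0,"rx": 0,"ry": 0,"rz": 0},
    {"gripper": -1,"dx": 0,"dy": 0,"dz": 0,"rx": 0,"ry": 0,"rz": 0},
  ],
)

```text
clock: 5.25
tcp_pos: [0.5449, 0.3951, 0.2667]
eef_rot: [0.0, 0.992, 0.123, -0.0]
ft_force: [-0.4, 0.5, -1.2]
gripper_width: 0.0206
```

```bash
cat > w.py <<'E'
# where is the held marker's lower end, from both views, and the rack cells
from h import *
import sys
for n in('top','side'):
    c=cap(n);P=pts(c); z=ctrl.state()['tcp_pos']
    m=(np.hypot(P[...,0]-z[0],P[...,1]-z[1])<.035)&(P[...,2]>z[2]-.085)&(P[...,2]<z[2]-.012); q=P[m]
    print(n,len(q)); 
    for lo in(-.08,-.06,-.04):
        k=q[(q[:,2]>z[2]+lo)&(q[:,2]<z[2]+lo+.02)]
        if len(k)>3: print('  ',k.mean(0).round(4),(k.mean(0)-z).round(4),len(k))
save(c,sys.argv[1],(110,100,310,380),2.1)
E
python3 go.py .548 .394 .25; python3 w.py side4.png
```

```text
t 5.25 p [0.5449 0.3951 0.2667] w 0.0206 F [-0.41  0.48 -1.22] j [ 0.61  0.46  1.48 -0.    1.2   1.93]
yaxis deg -75.83 z [-0.001 -0.001 -1.   ]
tool shift cm [0.28 0.18 1.67] dist 0.017038165817275467
top 47
   [0.539  0.3879 0.199 ] [-0.0063 -0.0063 -0.0679] 14
   [0.5395 0.3884 0.2193] [-0.0057 -0.0058 -0.0475] 16
   [0.5377 0.3867 0.2362] [-0.0075 -0.0075 -0.0307] 13
side 176
   [0.5371 0.3991 0.1985] [-0.0085  0.0055 -0.0685] 44
   [0.5366 0.3989 0.2171] [-0.009   0.0052 -0.0498] 50
   [0.5371 0.3994 0.2367] [-0.0085  0.0058 -0.0303] 57
```

View pics/side4.png

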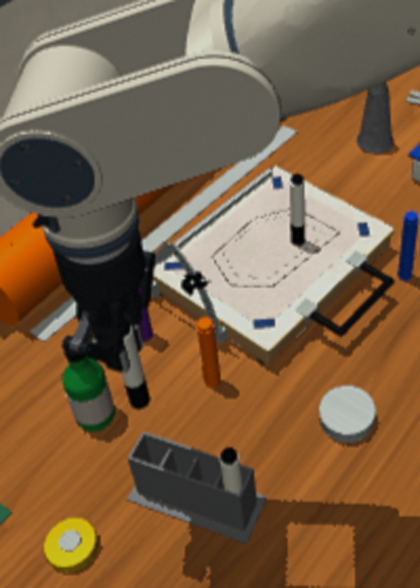

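```bash
python3 - <<'E'
from h import *
T=cap('top');P=pts(T)
c=T['color'].astype(int); m=(c[...,1]>c[...,0]+15)&(c[...,1]>c[...,2]+10)&(P[...,2]>.04)
q=P[m]; q=q[(abs(q[:,0]-.6)<.15)&(abs(q[:,1]-.35)<.15)]; print(len(q),q.mean(0),q.min(0),q.max(0))
print(ray(T,155,161,.08),ray(T,(160/4)+110-.5,(205-70)/4+120-.5,.15))
E
python3 go.py .550 .393 .11
```

```text
107 [0.67436808 0.3582632  0.11208586] [0.56522745 0.33488351 0.08172777] [0.70691738 0.38567961 0.53960103]
[0.67270873 0.36128797 0.08      ] [0.68322366 0.36317362 0.15      ]
t 5.4 p [0.5458 0.3934 0.2671] w 0.0206 F [-0.03  0.39 -0.15] j [ 0.61  0.46  1.48 -0.    1.2   1.93]
yaxis deg -76.0 z [-0.    -0.001 -1.   ]
tool shift cm [ 0.41  0.13 15.71] dist 0.15718593158762356
```

Call:
carry_out(
  targets=[
    {"gripper": -1,"dx": 0.4,"dy": 0.15,"dz": 0,"rx": 0,"ry": 0,"rz": 0},
    {"gripper": -1,"dx": 0,"dy": 0,"dz": 3.5,"rx": 0,"ry": 0,"rz": 0},
    {"gripper": -1,"dx": 0,"dy": 0,"dz": 3.5,"rx": 0,"ry": 0,"rz": 0},
    {"gripper": -1,"dx": 0,"dy": 0,"dz": 1.5,"rx": 0,"ry": 0,"rz": 0},
    {"gripper": -1,"dx": 0,"dy": 0,"dz": 0,"rx": 0,"ry": 0,"rz": 0},
  ],
)

```text
clock: 5.9
tcp_pos: [0.5491, 0.3926, 0.1799]
eef_rot: [0.001, 0.993, 0.122, -0.002]
ft_force: [0.5, 0.3, 0.1]
gripper_width: 0.0205
```

Call:
carry_out(
  targets=[
    {"gripper": -1,"dx": 0,"dy": 0,"dz": 0,"rx": 0,"ry": 0,"rz": 0},
  ],
)

```text
clock: 6.0
tcp_pos: [0.5508, 0.3942, 0.1833]
eef_rot: [-0.0, 0.993, 0.122, 0.0]
ft_force: [-0.1, 0.0, -1.0]
gripper_width: 0.0207
```

```bash
python3 go.py .550 .393 .095; python3 w.py side5.png
python3 - <<'E'
from h import *
for n in('top','side'):
    c=cap(n);P=pts(c); m=(abs(P[...,2]-.085)<.004)&(np.hypot(P[...,0]-.497,P[...,1]-.381)<.085)
    print(n,cv2.minAreaRect(P[m][:,:2].astype(np.float32)*1000))
E
```

```text
t 6.0 p [0.5508 0.3942 0.1833] w 0.0207 F [-0.1   0.02 -1.03] j [ 0.6   0.55  1.54 -0.    1.05  1.93]
yaxis deg -75.98 z [ 0.001  0.001 -1.   ]
tool shift cm [-0.11  0.1   8.83] dist 0.08832351998287495
top 34
   [0.5449 0.3873 0.117 ] [-0.0062 -0.0073 -0.0671] 9
   [0.5457 0.3867 0.1328] [-0.0054 -0.0079 -0.0513] 11
   [0.5447 0.3852 0.1534] [-0.0064 -0.0094 -0.0307] 11
side 148
   [0.5436 0.3994 0.1153] [-0.0075  0.0047 -0.0691] 37
   [0.5429 0.3998 0.1342] [-0.0083  0.005  -0.0501] 45
   [0.5429 0.3994 0.1542] [-0.0083  0.0047 -0.0301] 45
top ((495.91680908203125, 380.2359313964844), (142.25311279296875, 39.211891174316406), 15.068729400634766)
side ((497.6706237792969, 380.75140380859375), (143.385009765625, 41.235626220703125), 14.149259567260742)
```

View pics/side5.png

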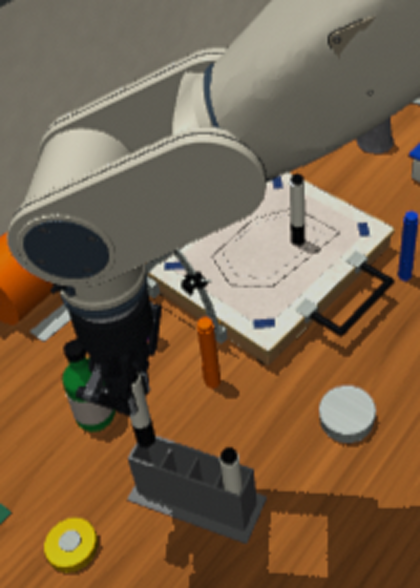

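The marker's cap end at (145,440) is over the far cell; its estimated offset is about 2 mm.

Call:
carry_out(
  targets=[
    {"gripper": -1,"dx": -0.15,"dy": 0.1,"dz": 2,"rx": 0,"ry": 0,"rz": 0},
    {"gripper": -1,"dx": 0,"dy": 0,"dz": 2.5,"rx": 0,"ry": 0,"rz": 0},
    {"gripper": -1,"dx": 0,"dy": 0,"dz": 2.5,"rx": 0,"ry": 0,"rz": 0},
    {"gripper": -1,"dx": 0,"dy": 0,"dz": 1.8,"rx": 0,"ry": 0,"rz": 0},
    {"gripper": -1,"dx": 0,"dy": 0,"dz": 0,"rx": 0,"ry": 0,"rz": 0},
  ],
)

```text
clock: 6.7
tcp_pos: [0.5475, 0.392, 0.0922]
eef_rot: [0.001, 0.992, 0.122, -0.002]
ft_force: [-0.1, -0.7, -0.5]
gripper_width: 0.0207
```

Call:
carry_out(
  targets=[
    {"gripper": -1,"dx": 0,"dy": 0,"dz": 0,"rx": 0,"ry": 0,"rz": 0},
    {"gripper": 0.1,"dx": 0,"dy": 0,"dz": 0,"rx": 0,"ry": 0,"rz": 0},
    {"gripper": 0.1,"dx": 0,"dy": 0,"dz": 0,"rx": 0,"ry": 0,"rz": 0},
    {"gripper": 0.1,"dx": 0,"dy": 0,"dz": 0,"rx": 0,"ry": 0,"rz": 0},
  ],
)

```text
clock: 7.1
tcp_pos: [0.5493, 0.3932, 0.0955]
eef_rot: [-0.0, 0.992, 0.122, 0.001]
ft_force: [0.9, 0.6, -0.2]
gripper_width: 0.0469
```

Call:
carry_out(
  targets=[
    {"gripper": 0,"dx": 0,"dy": 0,"dz": -4,"rx": 0,"ry": 0,"rz": 0},
    {"gripper": 0,"dx": 0,"dy": 0,"dz": -4,"rx": 0,"ry": 0,"rz": 0},
    {"gripper": 0,"dx": 0,"dy": 0,"dz": -4,"rx": 0,"ry": 0,"rz": 0},
    {"gripper": 0,"dx": 0,"dy": 0,"dz": -3,"rx": 0,"ry": 0,"rz": 0},
  ],
)

```text
clock: 7.5
tcp_pos: [0.5494, 0.3933, 0.2478]
eef_rot: [-0.001, 0.992, 0.122, 0.001]
ft_force: [-0.1, -0.0, 0.2]
gripper_width: 0.0427
```

```bash
python3 go.py .6245 -.011 .24;python3 - <<'E'
from h import *
for n in('top','side'):
    c=cap(n);P=pts(c); m=(P[...,2]>.1)&(P[...,2]<.2)&(np.hypot(P[...,0]-.548,P[...,1]-.394)<.03); q=P[m]
    print(n,len(q),q.mean(0).round(4) if len(q) else '',q[:,2].max() if len(q) else '')
E
```

```text
t 7.5 p [0.5494 0.3933 0.2478] w 0.0427 F [-0.1  -0.01  0.23] j [0.6  0.48 1.5  0.   1.16 1.93]
yaxis deg -75.94 z [ 0.003  0.002 -1.   ]
tool shift cm [-2.53 41.04  0.73] dist 0.4112824112182894
top 43 [0.5445 0.392  0.1255] 0.13725696965194673
side 116 [0.546  0.3974 0.1224] 0.1366356658090183
```

Marker a is seated, with its top at 0.136. Now marker b.

Call:
carry_out(
  targets=[
    {"gripper": 0,"dx": -0.25,"dy": 4.1,"dz": 0,"rx": 0,"ry": 0,"rz": 0},
    {"gripper": 0,"dx": -0.25,"dy": 4.1,"dz": 0,"rx": 0,"ry": 0,"rz": 0},
    {"gripper": 0,"dx": -0.25,"dy": 4.1,"dz": 0,"rx": 0,"ry": 0,"rz": 0},
    {"gripper": 0,"dx": -0.25,"dy": 4.1,"dz": 0,"rx": 0,"ry": 0,"rz": 0},
    {"gripper": 0,"dx": -0.25,"dy": 4.1,"dz": 0,"rx": 0,"ry": 0,"rz": 0},
  ],
)

```text
clock: 8.1
tcp_pos: [0.5861, 0.1893, 0.2438]
eef_rot: [0.0, 0.992, 0.123, -0.0]
ft_force: [1.5, 0.3, 0.4]
gripper_width: 0.0426
```

Call:
carry_out(
  targets=[
    {"gripper": 0,"dx": -0.25,"dy": 4.1,"dz": 0,"rx": 0,"ry": 0,"rz": 0},
    {"gripper": 0,"dx": -0.25,"dy": 4.1,"dz": 0,"rx": 0,"ry": 0,"rz": 0},
    {"gripper": 0,"dx": -0.25,"dy": 4.1,"dz": 0,"rx": 0,"ry": 0,"rz": 0},
    {"gripper": 0,"dx": -0.25,"dy": 4.1,"dz": 0,"rx": 0,"ry": 0,"rz": 0},
    {"gripper": 0,"dx": -0.25,"dy": 4.1,"dz": 0,"rx": 0,"ry": 0,"rz": 0},
  ],
)

```text
clock: 8.6
tcp_pos: [0.6238, -0.0127, 0.2438]
eef_rot: [-0.0, 0.992, 0.122, -0.0]
ft_force: [0.6, -0.1, 0.6]
gripper_width: 0.0429
```

Call:
carry_out(
  targets=[
    {"gripper": 0,"dx": 0,"dy": 0,"dz": 0,"rx": 0,"ry": 0,"rz": 0},
    {"gripper": 0,"dx": 0,"dy": 0,"dz": 0,"rx": 0,"ry": 0,"rz": 0},
  ],
)

```text
clock: 8.8
tcp_pos: [0.6237, -0.0118, 0.2437]
eef_rot: [-0.0, 0.993, 0.121, -0.0]
ft_force: [-0.3, 0.6, 0.4]
gripper_width: 0.0424
```

```bash
python3 go.py .6255 -.0105 .123
```

```text
t 8.8 p [ 0.6237 -0.0118  0.2437] w 0.0424 F [-0.32  0.56  0.37] j [-0.04  0.41  1.62  0.    1.11  1.29]
yaxis deg -76.07 z [-0.001  0.    -1.   ]
tool shift cm [ 0.22 -0.08 12.07] dist 0.12072238963433699
```

Call:
carry_out(
  targets=[
    {"gripper": 0,"dx": 0.2,"dy": -0.1,"dz": 0,"rx": 0,"ry": 0,"rz": 0},
    {"gripper": 0,"dx": 0,"dy": 0,"dz": 4,"rx": 0,"ry": 0,"rz": 0},
    {"gripper": 0,"dx": 0,"dy": 0,"dz": 4,"rx": 0,"ry": 0,"rz": 0},
    {"gripper": 0,"dx": 0,"dy": 0,"dz": 4,"rx": 0,"ry": 0,"rz": 0},
    {"gripper": 0,"dx": 0,"dy": 0,"dz": 0,"rx": 0,"ry": 0,"rz": 0},
  ],
)

```text
clock: 9.3
tcp_pos: [0.6215, -0.0077, 0.119]
eef_rot: [-0.001, 0.992, 0.123, -0.005]
ft_force: [0.5, 0.9, 0.5]
gripper_width: 0.043
```

Call:
carry_out(
  targets=[
    {"gripper": 0,"dx": 0,"dy": 0,"dz": 0,"rx": 0,"ry": 0,"rz": 0},
    {"gripper": -1,"dx": 0,"dy": 0,"dz": 0,"rx": 0,"ry": 0,"rz": 0},
    {"gripper": -1,"dx": 0,"dy": 0,"dz": 0,"rx": 0,"ry": 0,"rz": 0},
    {"gripper": -1,"dx": 0,"dy": 0,"dz": 0,"rx": 0,"ry": 0,"rz": 0},
    {"gripper": -1,"dx": 0,"dy": 0,"dz": 0,"rx": 0,"ry": 0,"rz": 0},
  ],
)

```text
clock: 9.8
tcp_pos: [0.6271, -0.0094, 0.1265]
eef_rot: [0.0, 0.992, 0.122, 0.002]
ft_force: [-0.5, 0.5, 6.5]
gripper_width: 0.021
```

Call:
carry_out(
  targets=[
    {"gripper": -1,"dx": 0,"dy": 0,"dz": -1,"rx": 0,"ry": 0,"rz": 0},
    {"gripper": -1,"dx": 0,"dy": 0,"dz": -4,"rx": 0,"ry": 0,"rz": 0},
    {"gripper": -1,"dx": 0,"dy": 0,"dz": -4,"rx": 0,"ry": 0,"rz": 0},
    {"gripper": -1,"dx": 0,"dy": 0,"dz": -4,"rx": 0,"ry": 0,"rz": 0},
    {"gripper": -1,"dx": 0,"dy": 0,"dz": -1.5,"rx": 0,"ry": 0,"rz": 0},
  ],
)

```text
clock: 10.3
tcp_pos: [0.6277, -0.0097, 0.2748]
eef_rot: [0.001, 0.992, 0.122, 0.004]
ft_force: [0.4, -0.5, -0.2]
gripper_width: 0.021
```

```bash
python3 go.py .515 .3845 .265
```

```text
t 10.3 p [ 0.6277 -0.0097  0.2748] w 0.021 F [ 0.41 -0.53 -0.17] j [-0.03  0.38  1.59 -0.    1.16  1.29]
yaxis deg -75.95 z [ 0.007 -0.    -1.   ]
tool shift cm [ -1.37 -40.98   0.88] dist 0.41010047690282325
```

Call:
carry_out(
  targets=[
    {"gripper": -1,"dx": -0.13,"dy": -4.1,"dz": 0,"rx": 0,"ry": 0,"rz": 0},
    {"gripper": -1,"dx": -0.13,"dy": -4.1,"dz": 0,"rx": 0,"ry": 0,"rz": 0},
    {"gripper": -1,"dx": -0.13,"dy": -4.1,"dz": 0,"rx": 0,"ry": 0,"rz": 0},
    {"gripper": -1,"dx": -0.13,"dy": -4.1,"dz": 0,"rx": 0,"ry": 0,"rz": 0},
    {"gripper": -1,"dx": -0.13,"dy": -4.1,"dz": 0,"rx": 0,"ry": 0,"rz": 0},
  ],
)

```text
clock: 10.8
tcp_pos: [0.5686, 0.1889, 0.2691]
eef_rot: [0.0, 0.993, 0.122, -0.0]
ft_force: [0.6, 1.2, -0.5]
gripper_width: 0.0206
```

Call:
carry_out(
  targets=[
    {"gripper": -1,"dx": -0.13,"dy": -4.1,"dz": 0,"rx": 0,"ry": 0,"rz": 0},
    {"gripper": -1,"dx": -0.13,"dy": -4.1,"dz": 0,"rx": 0,"ry": 0,"rz": 0},
    {"gripper": -1,"dx": -0.13,"dy": -4.1,"dz": 0,"rx": 0,"ry": 0,"rz": 0},
    {"gripper": -1,"dx": -0.13,"dy": -4.1,"dz": 0,"rx": 0,"ry": 0,"rz": 0},
    {"gripper": -1,"dx": -0.13,"dy": -4.1,"dz": 0,"rx": 0,"ry": 0,"rz": 0},
  ],
)

```text
clock: 11.3
tcp_pos: [0.5125, 0.3862, 0.269]
eef_rot: [0.0, 0.992, 0.122, -0.0]
ft_force: [1.5, -0.3, -0.6]
gripper_width: 0.0209
```

Call:
carry_out(
  targets=[
    {"gripper": -1,"dx": 0,"dy": 0,"dz": 0,"rx": 0,"ry": 0,"rz": 0},
    {"gripper": -1,"dx": 0,"dy": 0,"dz": 0,"rx": 0,"ry": 0,"rz": 0},
  ],
)

```text
clock: 11.5
tcp_pos: [0.5128, 0.3854, 0.2687]
eef_rot: [0.0, 0.992, 0.123, -0.0]
ft_force: [0.2, -1.3, -0.0]
gripper_width: 0.0208
```

```bash
python3 go.py .515 .3845 .184
```

```text
t 11.5 p [0.5128 0.3854 0.2687] w 0.0208 F [ 0.24 -1.26 -0.04] j [ 0.63  0.41  1.56 -0.    1.17  1.95]
yaxis deg -75.83 z [-0.001 -0.001 -1.   ]
tool shift cm [0.2  0.14 8.47] dist 0.0847773173321506
```

Call:
carry_out(
  targets=[
    {"gripper": -1,"dx": 0.2,"dy": 0.1,"dz": 0,"rx": 0,"ry": 0,"rz": 0},
    {"gripper": -1,"dx": 0,"dy": 0,"dz": 4,"rx": 0,"ry": 0,"rz": 0},
    {"gripper": -1,"dx": 0,"dy": 0,"dz": 4,"rx": 0,"ry": 0,"rz": 0},
    {"gripper": -1,"dx": 0,"dy": 0,"dz": 0,"rx": 0,"ry": 0,"rz": 0},
    {"gripper": -1,"dx": 0,"dy": 0,"dz": 0,"rx": 0,"ry": 0,"rz": 0},
  ],
)

```text
clock: 12.0
tcp_pos: [0.5162, 0.3834, 0.1895]
eef_rot: [0.0, 0.993, 0.122, -0.001]
ft_force: [0.5, -0.9, 0.4]
gripper_width: 0.0204
```

```bash
python3 go.py .515 .3845 .096; python3 w.py side6.png
```

```text
t 12.0 p [0.5162 0.3834 0.1895] w 0.0204 F [ 0.5  -0.94  0.45] j [ 0.62  0.5   1.62 -0.    1.03  1.95]
yaxis deg -76.03 z [-0.001 -0.001 -1.   ]
tool shift cm [-0.08 -0.14  9.35] dist 0.0934813172992922
top 34
   [0.5065 0.378  0.1238] [-0.0106 -0.0063 -0.0671] 12
   [0.5077 0.3754 0.141 ] [-0.0093 -0.0089 -0.05  ] 9
   [0.5078 0.3748 0.1604] [-0.0092 -0.0095 -0.0305] 10
side 223
   [0.5242 0.3946 0.1225] [ 0.0069  0.0098 -0.0691] 79
   [0.519  0.3914 0.1389] [ 0.0017  0.0067 -0.0527] 70
   [0.507  0.3896 0.1627] [-0.0103  0.0049 -0.0289] 46
```

Call:
carry_out(
  targets=[
    {"gripper": -1,"dx": 0,"dy": -0.1,"dz": 2.5,"rx": 0,"ry": 0,"rz": 0},
    {"gripper": -1,"dx": 0,"dy": 0,"dz": 2.5,"rx": 0,"ry": 0,"rz": 0},
    {"gripper": -1,"dx": 0,"dy": 0,"dz": 2.5,"rx": 0,"ry": 0,"rz": 0},
    {"gripper": -1,"dx": 0,"dy": 0,"dz": 1.8,"rx": 0,"ry": 0,"rz": 0},
    {"gripper": -1,"dx": 0,"dy": 0,"dz": 0,"rx": 0,"ry": 0,"rz": 0},
  ],
)

```text
clock: 12.6
tcp_pos: [0.5154, 0.3852, 0.096]
eef_rot: [0.0, 0.992, 0.122, -0.001]
ft_force: [-0.7, -0.6, -0.5]
gripper_width: 0.0205
```

Call:
carry_out(
  targets=[
    {"gripper": -1,"dx": 0,"dy": 0,"dz": 0,"rx": 0,"ry": 0,"rz": 0},
    {"gripper": 0.1,"dx": 0,"dy": 0,"dz": 0,"rx": 0,"ry": 0,"rz": 0},
    {"gripper": 0.1,"dx": 0,"dy": 0,"dz": 0,"rx": 0,"ry": 0,"rz": 0},
    {"gripper": 0.1,"dx": 0,"dy": 0,"dz": 0,"rx": 0,"ry": 0,"rz": 0},
  ],
)

```text
clock: 13.0
tcp_pos: [0.5161, 0.3859, 0.0976]
eef_rot: [-0.0, 0.992, 0.122, 0.001]
ft_force: [0.1, -0.6, 0.0]
gripper_width: 0.047
```

Call:
carry_out(
  targets=[
    {"gripper": 0,"dx": 0,"dy": 0,"dz": -4,"rx": 0,"ry": 0,"rz": 0},
    {"gripper": 0,"dx": 0,"dy": 0,"dz": -4,"rx": 0,"ry": 0,"rz": 0},
    {"gripper": 0,"dx": 0,"dy": 0,"dz": -4,"rx": 0,"ry": 0,"rz": 0},
    {"gripper": 0,"dx": 0,"dy": 0,"dz": -2,"rx": 0,"ry": 0,"rz": 0},
  ],
)

```text
clock: 13.4
tcp_pos: [0.5168, 0.3865, 0.2409]
eef_rot: [-0.001, 0.992, 0.122, 0.003]
ft_force: [0.1, 0.5, -0.5]
gripper_width: 0.0426
```

```bash
python3 go.py .471 .0297 .18;python3 - <<'E'
from h import *
for n in('top','side'):
    c=cap(n);P=pts(c); m=(P[...,2]>.1)&(P[...,2]<.2)&(np.hypot(P[...,0]-.514,P[...,1]-.385)<.02); q=P[m]
    print(n,len(q),q.mean(0).round(4) if len(q) else '',q[:,2].max() if len(q) else '')
E
```

```text
t 13.4 p [0.5168 0.3865 0.2409] w 0.0426 F [ 0.13  0.45 -0.53] j [0.62 0.44 1.58 0.   1.12 1.95]
yaxis deg -75.94 z [ 0.005  0.003 -1.   ]
tool shift cm [-13.14  33.51   5.95] dist 0.36487348847307244
top 44 [0.5108 0.3831 0.1257] 0.1367857869524356
side 113 [0.5096 0.3896 0.1223] 0.13487169659025244
```

Call:
carry_out(
  targets=[
    {"gripper": 0,"dx": -1.6,"dy": 4.1,"dz": 0,"rx": 0,"ry": 0,"rz": 0},
    {"gripper": 0,"dx": -1.6,"dy": 4.1,"dz": 0,"rx": 0,"ry": 0,"rz": 0},
    {"gripper": 0,"dx": -1.6,"dy": 4.1,"dz": 0,"rx": 0,"ry": 0,"rz": 0},
    {"gripper": 0,"dx": -1.6,"dy": 4.1,"dz": 0,"rx": 0,"ry": 0,"rz": 0},
    {"gripper": 0,"dx": -1.6,"dy": 4.1,"dz": 0,"rx": 0,"ry": 0,"rz": 0},
  ],
)

```text
clock: 14.0
tcp_pos: [0.4865, 0.1655, 0.2352]
eef_rot: [0.0, 0.992, 0.123, -0.001]
ft_force: [1.3, 0.1, 0.4]
gripper_width: 0.0429
```

Call:
carry_out(
  targets=[
    {"gripper": 0,"dx": -1.7,"dy": 4.3,"dz": 0,"rx": 0,"ry": 0,"rz": 0},
    {"gripper": 0,"dx": -1.7,"dy": 4.3,"dz": 0,"rx": 0,"ry": 0,"rz": 0},
    {"gripper": 0,"dx": -1.7,"dy": 4.3,"dz": 0,"rx": 0,"ry": 0,"rz": 0},
    {"gripper": 0,"dx": 0,"dy": 0,"dz": 0,"rx": 0,"ry": 0,"rz": -8.1},
    {"gripper": 0,"dx": 0,"dy": 0,"dz": 0,"rx": 0,"ry": 0,"rz": -8.1},
  ],
)

```text
clock: 14.5
tcp_pos: [0.4686, 0.0281, 0.2354]
eef_rot: [-0.0, 0.965, 0.262, -0.001]
ft_force: [-1.0, -0.3, -1.0]
gripper_width: 0.0429
```

Call:
carry_out(
  targets=[
    {"gripper": 0,"dx": 0,"dy": 0,"dz": 0,"rx": 0,"ry": 0,"rz": -8.1},
    {"gripper": 0,"dx": 0,"dy": 0,"dz": 0,"rx": 0,"ry": 0,"rz": -8.1},
    {"gripper": 0,"dx": 0,"dy": 0,"dz": 0,"rx": 0,"ry": 0,"rz": -8.1},
    {"gripper": 0,"dx": 0,"dy": 0,"dz": 0,"rx": 0,"ry": 0,"rz": -8.1},
    {"gripper": 0,"dx": 0,"dy": 0,"dz": 0,"rx": 0,"ry": 0,"rz": -8.1},
  ],
)

```text
clock: 15.0
tcp_pos: [0.4687, 0.0297, 0.2352]
eef_rot: [-0.001, 0.814, 0.581, -0.001]
ft_force: [0.0, 0.2, 0.4]
gripper_width: 0.0429
```

Call:
carry_out(
  targets=[
    {"gripper": 0,"dx": 0,"dy": 0,"dz": 0,"rx": 0,"ry": 0,"rz": -8.1},
    {"gripper": 0,"dx": 0,"dy": 0,"dz": 0,"rx": 0,"ry": 0,"rz": -8.1},
    {"gripper": 0,"dx": 0,"dy": 0,"dz": 0,"rx": 0,"ry": 0,"rz": 0},
    {"gripper": 0,"dx": 0,"dy": 0,"dz": 0,"rx": 0,"ry": 0,"rz": 0},
  ],
)

```text
clock: 15.4
tcp_pos: [0.469, 0.0297, 0.2356]
eef_rot: [-0.0, 0.727, 0.687, -0.0]
ft_force: [0.3, -1.0, 0.2]
gripper_width: 0.0428
```

```bash
python3 go.py .471 .0297 .022; python3 - <<'E'
from h import *
# bar: dark pixels near z .041, both cameras
for n in('top','side'):
    c=cap(n); P=pts(c); m=(c['color'].max(-1)<75)&(P[...,2]>.03)&(P[...,2]<.056)&(P[...,0]<.482)&(P[...,0]>.45)&(P[...,1]>-.02)&(P[...,1]<.08)
    q=P[m]; print(n,len(q),q.mean(0).round(4) if len(q) else'')
E
```

```text
t 15.4 p [0.469  0.0297 0.2356] w 0.0428 F [ 0.3  -1.01  0.2 ] j [ 0.04  0.19  1.96 -0.    1.    0.09]
yaxis deg -3.26 z [-0.001 -0.    -1.   ]
tool shift cm [1.000e-02 2.200e-01 2.136e+01] dist 0.21365686083351193
top 9 [ 0.4666 -0.0093  0.0454]
side 97 [0.4718 0.0289 0.0451]
```

Call:
carry_out(
  targets=[
    {"gripper": 0,"dx": 0,"dy": 0.25,"dz": 3.5,"rx": 0,"ry": 0,"rz": 0},
    {"gripper": 0,"dx": 0,"dy": 0,"dz": 4,"rx": 0,"ry": 0,"rz": 0},
    {"gripper": 0,"dx": 0,"dy": 0,"dz": 4,"rx": 0,"ry": 0,"rz": 0},
    {"gripper": 0,"dx": 0,"dy": 0,"dz": 3,"rx": 0,"ry": 0,"rz": 0},
    {"gripper": 0,"dx": 0,"dy": 0,"dz": 0,"rx": 0,"ry": 0,"rz": 0},
  ],
)

```text
clock: 16.0
tcp_pos: [0.4691, 0.0295, 0.088]
eef_rot: [-0.003, 0.726, 0.687, -0.003]
ft_force: [0.0, 0.5, -0.5]
gripper_width: 0.0429
```

Call:
carry_out(
  targets=[
    {"gripper": 0,"dx": 0,"dy": 0,"dz": 2.2,"rx": 0,"ry": 0,"rz": 0},
    {"gripper": 0,"dx": 0,"dy": 0,"dz": 2.2,"rx": 0,"ry": 0,"rz": 0},
    {"gripper": 0,"dx": 0,"dy": 0,"dz": 2,"rx": 0,"ry": 0,"rz": 0},
    {"gripper": 0,"dx": 0,"dy": 0,"dz": 0,"rx": 0,"ry": 0,"rz": 0},
    {"gripper": 0,"dx": 0,"dy": 0,"dz": 0,"rx": 0,"ry": 0,"rz": 0},
  ],
)

```text
clock: 16.5
tcp_pos: [0.4727, 0.0296, 0.0284]
eef_rot: [0.0, 0.726, 0.688, 0.0]
ft_force: [-0.1, 0.2, -0.9]
gripper_width: 0.0432
```

```bash
python3 go.py .4715 .0297 .023
```

```text
t 16.5 p [0.4727 0.0296 0.0284] w 0.0432 F [-0.08  0.18 -0.91] j [0.04 0.56 2.06 0.   0.52 0.09]
yaxis deg -3.08 z [ 0.001  0.    -1.   ]
tool shift cm [ 0.   -0.12  0.54] dist 0.005560623939778148
```

Call:
carry_out(
  targets=[
    {"gripper": 0,"dx": 0,"dy": 0,"dz": 0.5,"rx": 0,"ry": 0,"rz": 0},
    {"gripper": -0.6,"dx": 0,"dy": 0,"dz": 0,"rx": 0,"ry": 0,"rz": 0},
    {"gripper": -1,"dx": 0,"dy": 0,"dz": 0,"rx": 0,"ry": 0,"rz": 0},
    {"gripper": -1,"dx": 0,"dy": 0,"dz": 0,"rx": 0,"ry": 0,"rz": 0},
    {"gripper": -1,"dx": 0,"dy": 0,"dz": 0,"rx": 0,"ry": 0,"rz": 0},
  ],
)

```text
clock: 17.0
tcp_pos: [0.4732, 0.0296, 0.0231]
eef_rot: [0.001, 0.726, 0.688, 0.001]
ft_force: [1.5, -0.5, 7.0]
gripper_width: 0.0099
```

```bash
python3 go.py .4715 .0297 .022
```

```text
t 17.0 p [0.4732 0.0296 0.0231] w 0.0099 F [ 1.52 -0.52  7.05] j [0.04 0.57 2.06 0.   0.51 0.09]
yaxis deg -3.06 z [ 0.002  0.    -1.   ]
tool shift cm [ 0.   -0.17  0.11] dist 0.0019873884102890567
```

Call:
carry_out(
  targets=[
    {"gripper": -1,"dx": 0,"dy": 0.04,"dz": -1.47,"rx": 0,"ry": 0,"rz": 0},
    {"gripper": -1,"dx": 0,"dy": 0.11,"dz": -1.47,"rx": 0,"ry": 0,"rz": 0},
    {"gripper": -1,"dx": 0,"dy": 0.18,"dz": -1.46,"rx": 0,"ry": 0,"rz": 0},
    {"gripper": -1,"dx": 0,"dy": 0.26,"dz": -1.45,"rx": 0,"ry": 0,"rz": 0},
    {"gripper": -1,"dx": 0,"dy": 0,"dz": 0,"rx": 0,"ry": 0,"rz": 0},
  ],
)

```text
clock: 17.5
tcp_pos: [0.4788, 0.0292, 0.082]
eef_rot: [0.001, 0.726, 0.688, 0.001]
ft_force: [3.5, -1.5, -4.8]
gripper_width: 0.0099
```

Call:
carry_out(
  targets=[
    {"gripper": -1,"dx": 0,"dy": 0.33,"dz": -1.44,"rx": 0,"ry": 0,"rz": 0},
    {"gripper": -1,"dx": 0,"dy": 0.4,"dz": -1.42,"rx": 0,"ry": 0,"rz": 0},
    {"gripper": -1,"dx": 0,"dy": 0.47,"dz": -1.4,"rx": 0,"ry": 0,"rz": 0},
    {"gripper": -1,"dx": 0,"dy": 0.54,"dz": -1.37,"rx": 0,"ry": 0,"rz": 0},
    {"gripper": -1,"dx": 0,"dy": 0,"dz": 0,"rx": 0,"ry": 0,"rz": 0},
  ],
)

```text
clock: 18.0
tcp_pos: [0.4951, 0.0282, 0.1372]
eef_rot: [-0.0, 0.726, 0.688, -0.0]
ft_force: [0.9, -0.7, -4.4]
gripper_width: 0.0095
```

Call:
carry_out(
  targets=[
    {"gripper": -1,"dx": 0,"dy": 0.61,"dz": -1.34,"rx": 0,"ry": 0,"rz": 0},
    {"gripper": -1,"dx": 0,"dy": 0.67,"dz": -1.31,"rx": 0,"ry": 0,"rz": 0},
    {"gripper": -1,"dx": 0,"dy": 0,"dz": 0,"rx": 0,"ry": 0,"rz": 0},
    {"gripper": -1,"dx": 0,"dy": 0,"dz": 0,"rx": 0,"ry": 0,"rz": 0},
  ],
)

```text
clock: 18.4
tcp_pos: [0.5065, 0.0274, 0.1622]
eef_rot: [-0.001, 0.726, 0.688, -0.001]
ft_force: [-1.6, -2.5, -3.5]
gripper_width: 0.0099
```

```bash
python3 go.py; python3 - <<'E'
from h import *
S=cap('side'); save(S,'side7.png',(180,205,235,260),10)
T=cap('top'); save(T,'top7.png',(180,140,230,185),12)
E
```

```text
t 18.4 p [0.5065 0.0274 0.1622] w 0.0099 F [-1.65 -2.55 -3.53] j [ 0.03  0.35  1.94 -0.    0.85  0.08]
yaxis deg -3.04 z [-0.003 -0.    -1.   ]
```

View pics/side7.png

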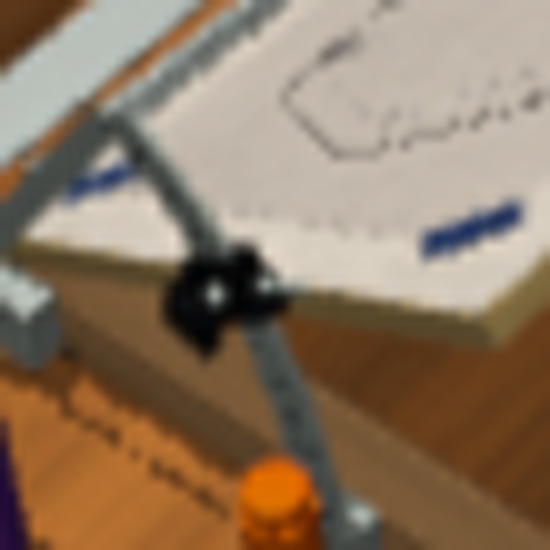

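```bash
cat > mdl.py <<'E'
from h import *
import sys
S=cap('side');T=cap('top')
H=np.array([.768,.0147,.041]); a=np.radians(-3.0); ex=np.array([np.cos(a),np.sin(a),0]); ey=np.array([-np.sin(a),np.cos(a),0]); k=np.array([0,0,1.])
def X(th,r,y,n=0): return H+ey*y+r*(-np.cos(th)*ex+np.sin(th)*k)+n*(np.sin(th)*ex+np.cos(th)*k)
sc=lambda p:((p-[180,205])*10+5).round(0)
tc=lambda p:((p-[180,140])*12+6).round(0)
if __name__=='__main__':
  th=float(sys.argv[1])
  for r in(.02,.15,.24): print('r',r,'top',sc(proj(S,X(th,r,.15,.006))),'bot',sc(proj(S,X(th,r,.15,-.006))),'mid',sc(proj(S,X(th,r,.15))),'T top',tc(proj(T,X(th,r,.15,.006))))
  for ph in(.45,.5,.55,.6):
    for y in(.15,.154,.158): print('tip',ph,y,sc(proj(S,X(ph,.15,y))),tc(proj(T,X(ph,.15,y))))
E
python3 mdl.py .491
```

```text
r 0.02 top [ 22. 241.] bot [ 40. 272.] mid [ 31. 257.] T top [357.  26.]
r 0.15 top [280. 278.] bot [298. 312.] mid [289. 295.] T top [298. 329.]
r 0.24 top [484. 307.] bot [502. 343.] mid [493. 325.] T top [253. 561.]
tip 0.45 0.15 [297. 312.] [301. 355.]
tip 0.45 0.154 [288. 320.] [287. 354.]
tip 0.45 0.158 [278. 329.] [274. 353.]
tip 0.5 0.15 [287. 291.] [299. 339.]
tip 0.5 0.154 [277. 299.] [286. 338.]
tip 0.5 0.158 [267. 308.] [273. 337.]
tip 0.55 0.15 [275. 270.] [298. 322.]
tip 0.55 0.154 [265. 278.] [284. 321.]
tip 0.55 0.158 [255. 286.] [271. 320.]
tip 0.6 0.15 [262. 248.] [296. 304.]
tip 0.6 0.154 [252. 256.] [283. 303.]
tip 0.6 0.158 [243. 265.] [270. 302.]
```

View pics/top7.png

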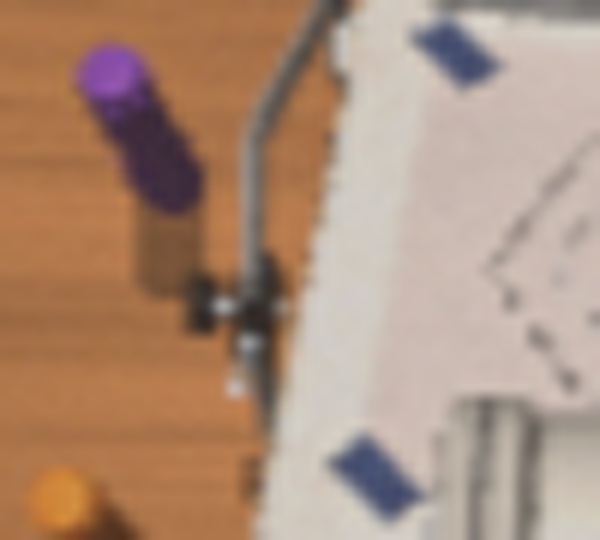

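```bash
python3 - <<'E'
from h import *
def dn(f,s,w,h): 
    return cv2.resize(cv2.imread(f)[:,:,::-1],(w,h),interpolation=cv2.INTER_AREA).astype(int)
A=dn('pics/side2.png',10,45,55); S=cap('side'); B=S['color'].astype(int)   # A origin (180,210)
T=cap('top')['color'].astype(int); A2=dn('pics/top2.png',8,45,60)         # origin (180,130)
fmt=lambda p:'%02x%02x%02x'%tuple(p)
print('side flat / now'); 
for v in range(226,242): print(v,' '.join(fmt(A[v-210,u-180]) for u in range(198,215)))
print(' '*4+' '.join('%6d'%u for u in range(198,215)))
for v in range(226,242): print(v,' '.join(fmt(B[v,u]) for u in range(198,215)))
print('top now')
print(' '*4+' '.join('%6d'%u for u in range(194,209)))
for v in range(158,174): print(v,' '.join(fmt(T[v,u]) for u in range(194,209)))
E
```

```text
side flat / now
226 404441 4a4f4a 7d8078 b0aaa0 cdc2b5 cfc3b6 cdc2b5 cdc2b5 cfc4b7 d0c5b8 d0c4b8 cfc4b7 cec3b6 d0c4b7 c4b8ac a99e93 b5aa9f
227 444848 3d423d 595d57 8b8a82 c0b7ab cdc1b5 cdc2b5 cec3b6 cfc3b8 cfc4b8 cfc3b6 cfc3b6 cdc2b4 cec4b6 d0c5b8 bfb5a9 978e84
228 64635f 383b37 414541 626660 9c9990 b7aea2 bbb0a3 c2b8ab cec2b5 cec2b6 cdc2b5 cec2b5 cfc4b7 cfc4b7 d1c6b9 cabeb3 a49b91
229 938d83 4b4c47 3b3f3b 484c48 6b6f69 69645e 666059 8b837a c7bcae d0c3b7 cdc1b5 cfc4b7 cfc4b8 d0c4b8 d0c5b7 d0c5b8 c5bbae
230 898077 3a3835 282a28 2f312f 3d403d 282927 181817 3f3b37 aba195 cec1b5 d0c4b7 d0c6b9 d0c5b8 d1c6b9 d0c5b8 d0c4b8 cdc2b5
231 484540 100f10 0b0c0c 0e0e0f 131313 0e0e0f 030406 171515 68625c b0a69b cfc4b7 d1c6b9 cfc4b7 d0c4b8 d0c4b8 cfc4b7 d2c7b9
232 3d3f3b 060707 050606 111111 080909 060707 080808 1c1c1c 525451 7d7a73 bdb5aa c7beb2 c9c0b4 cfc5b8 cfc5b7 cfc4b7 d2c6b9
233 141514 060708 1d1f1e 4a4e49 222322 070707 090a0a 313332 747975 6b6f6a 8a8c84 9a9990 b3aea3 ccc2b5 cfc4b8 cfc4b7 cfc4b7
234 070809 0d0e0f 363837 7e847d 3c403c 0a0b0b 070809 161716 2d2f2e 262927 444541 87827a aca49a cbc0b
[... 4135 characters left out ...]
3027 896342 b19579 cac0b6 d0cbc5 d0cac3 cfcac0
168 a97349 a9734b a57149 a77248 a77248 755a49 969493 6d6b69 503e31 9d724f c5ad9a cfc8bd d1ccc6 d0cbc5 cfcac4
169 a8724a aa7249 ab7249 ac744a aa724a 765844 767370 54524f 4e3c2e a37856 cbb49f d1c5b9 d0c9c1 d0cbc4 d1cbc4
170 af764c af774d af764c af754c ae764c 9f7c64 7f736a 534e4b 534134 a37a5b c9b7aa d0c8bf d0c9bf cfc9c0 d0cac4
171 b87c4f b77c4f b87c50 b67a4c b67d54 b09582 937b6a 66584f 544a43 9a7b62 c7baad d2ccc2 d0cac0 d0cac1 d0cac3
172 bb7c4f bb7e4f bd8051 ba7e4f bf8661 c7b3ad a88e80 715e53 504a46 88796a c2baae d0cac1 cfcbc2 d0cac3 d0ccc5
173 b67c4e b77b4d b97c4e ba7d4f ba7d50 bd8560 b88057 826653 5e564f b2a495 cec6ba d2ccc4 cfcbc4 d0cac3 d1cbc4
```

Call:
carry_out(
  targets=[
    {"gripper": -1,"dx": 0,"dy": 0.94,"dz": -1.63,"rx": 0,"ry": 0,"rz": 0},
    {"gripper": -1,"dx": 0,"dy": 1.06,"dz": -1.59,"rx": 0,"ry": 0,"rz": 0},
    {"gripper": -1,"dx": 0,"dy": 1.17,"dz": -1.53,"rx": 0,"ry": 0,"rz": 0},
    {"gripper": -1,"dx": 0,"dy": 1.26,"dz": -1.44,"rx": 0,"ry": 0,"rz": 0},
    {"gripper": -1,"dx": 0,"dy": 0,"dz": 0,"rx": 0,"ry": 0,"rz": 0},
  ],
)

```text
clock: 19.2
tcp_pos: [0.5512, 0.0246, 0.227]
eef_rot: [-0.001, 0.726, 0.688, -0.002]
ft_force: [-13.3, -5.8, 7.2]
gripper_width: 0.0095
```

Call:
carry_out(
  targets=[
    {"gripper": -1,"dx": 0,"dy": 0,"dz": 0,"rx": 0,"ry": 0,"rz": 0},
  ],
)

```text
clock: 19.3
tcp_pos: [0.5497, 0.0247, 0.2255]
eef_rot: [-0.002, 0.726, 0.688, -0.002]
ft_force: [-12.1, -5.4, 5.8]
gripper_width: 0.0101
```

```bash
cat > st.py <<'E'
from mdl import *
s=ctrl.state(); th=np.arcsin((s['tcp_pos'][2]-.0225)/.295); print(s['tcp_pos'].round(4),'th',th.round(4),s['ft_force'].round(1))
p=proj(S,X(th,.15,.151)); print('pred S',p.round(1),'T',proj(T,X(th,.15,.151)).round(1))
np.save('S_%.2f.npy'%th,S['color']);np.save('T_%.2f.npy'%th,T['color'])
B=S['color']; u0,v0=p.round().astype(int)
print(' '*4+' '.join('%6d'%u for u in range(u0-8,u0+9)))
for v in range(v0-7,v0+8): print(v,' '.join('%02x%02x%02x'%tuple(B[v,u]) for u in range(u0-8,u0+9)))
E
python3 st.py
```

```text
[0.5494 0.0247 0.225 ] th 0.7568 [-12.7  -6.    6.5]
pred S [201.  222.8] T [203.7 159.6]
       193    194    195    196    197    198    199    200    201    202    203    204    205    206    207    208    209
216 8a8d85 b1a99f b3a99e b1a69a ada398 aca196 aba296 aca398 ada499 afa59a ada298 b2a79c afa599 aba196 b7aea1 b1a89c c0b7a9
217 797e77 a4a39a aca59b ada297 aca297 aca297 aca297 afa69a afa59a b3a89d afa59a b9afa3 b4ab9e bfb5a8 c3baac c1b9ab c3bbad
218 535853 8b918a a2a199 a79f94 ada398 a89e93 b1a89c baafa3 b6ada0 c1b7a9 c3b9ac c4bbae c3baac c4bbad c4bcae bfb5a4 b8ae9e
219 424642 5b615c 8d938b 9a958b b4ac9e a99f94 bdb5a8 c3b9ac c4baac c5bbae c5bbaf c2b9a9 bab0a1 baaf9f b4aa9a a19277 8b7c63
220 3c3d39 3d413e 6b706a 979991 bbb4a7 c1b7aa c3baac c4bbad bfb4a4 b9afa0 b5ab9a aea18b 91836b 857659 6e5e43 645536 625233
221 68655e 484b48 4d524e 6d726c a09f94 b9b1a2 baafa0 b3a999 9e9076 8b7d64 7a6949 695a3b 625234 615132 5e4d2e 5d4d2f 5d4d2e
222 9d988d 5f5f58 484d49 4d524d 777c73 939184 86775a 735d3a 7a6135 665433 60502f 5d4d2e 5d4d2e 5d4c2e 5d4d2f 5c4d2e 5b4a2d
223 b0a798 736c5c 504f47 4
[... 257 characters left out ...]
8 4d524e 666962 797767 605137 534027 533f27 503c24 4f3822 55381d 5d3719 5f3718 613a1a
226 5d4d30 604e2f 604e2f 594e3a 4b4b44 494d4a 515651 80867d 686152 503d28 503a22 5c4025 5b381c 5c3719 5e3717 61391a 60391a
227 655031 6b5232 654e30 5e472d 493f31 494b47 454a46 616661 6d6e65 594c3a 593c21 5e391a 5f3919 5f3818 61391a 613a19 5e3818
228 745634 684c2f 594128 4c3722 4a3926 484840 363936 4a4f4b 61655f 6f685c 593c25 553217 593418 61391a 633a1a 603919 5e3818
229 674c2e 533c25 493621 4a3521 4e3b25 483f32 40433f 454a46 4e524f 727772 3d352d 2e1e14 402613 5f3919 613a19 5e3817 603919
230 4d3924 473521 4a3722 4d3823 483520 35291d 272724 2f3130 343735 484d4a 272928 111113 19110d 513016 5f3718 603919 633b19
```

```bash
python3 - <<'E'
from mdl import *
for n,c,box in(('S',S,(195,228,213,240)),('T',T,(194,160,207,171))):
    P=pts(c); print(n)
    for v in range(box[1],box[3]):
        for u in range(box[0],box[2]):
            d=P[v,u]-H; y=d@ey; r=np.hypot(d@ex,d[2]); ph=np.arctan2(d[2],-d@ex)
            if .143<y<.20 and r>.12 and r<.19 and .4<ph<.85 and c['color'][v,u].max()<190 : print((u,v),'y %.3f r %.3f ph %.3f'%(y,r,ph),'%02x%02x%02x'%tuple(c['color'][v,u]))
E
```

```text
S
(198, 228) y 0.163 r 0.140 ph 0.700 484840
(199, 228) y 0.163 r 0.146 ph 0.698 363936
(200, 228) y 0.164 r 0.152 ph 0.696 494e4b
(201, 228) y 0.162 r 0.154 ph 0.687 61645f
(199, 229) y 0.164 r 0.144 ph 0.680 41433f
(200, 229) y 0.163 r 0.148 ph 0.674 454a46
(201, 229) y 0.164 r 0.154 ph 0.673 4e534f
(202, 229) y 0.163 r 0.157 ph 0.667 717771
(203, 229) y 0.156 r 0.148 ph 0.636 3f362f
(199, 230) y 0.163 r 0.138 ph 0.651 262724
(200, 230) y 0.164 r 0.145 ph 0.653 2e3130
(201, 230) y 0.163 r 0.149 ph 0.647 333635
(202, 230) y 0.164 r 0.156 ph 0.651 474c49
(203, 230) y 0.163 r 0.159 ph 0.644 272927
(204, 230) y 0.161 r 0.160 ph 0.634 121113
(205, 230) y 0.160 r 0.163 ph 0.628 1b120e
(198, 231) y 0.168 r 0.140 ph 0.652 191411
(199, 231) y 0.167 r 0.142 ph 0.644 0b0d0d
(200, 231) y 0.166 r 0.147 ph 0.642 0f0f10
(201, 231) y 0.168 r 0.156 ph 0.648 0f0f10
(202, 231) y 0.168 r 0.161 ph 0.646 131413
(203, 231) y 0.166 r 0.162 ph 0.636 101111
(204, 231) y 0.164 r 0.162 ph 0.625 090b0d
(205, 231) y 0.161 r 0.162 ph 0.613 0c0a0a
(206, 231) y 0.158 r 0.161 ph 0.598 312318
(198, 232) y 0.167 r 0.
[... 5427 characters left out ...]
0.608 6f4c35
(196, 166) y 0.178 r 0.159 ph 0.594 3d3029
(197, 166) y 0.176 r 0.154 ph 0.569 38302c
(199, 166) y 0.166 r 0.167 ph 0.646 52433c
(200, 166) y 0.163 r 0.161 ph 0.619 352b27
(201, 166) y 0.159 r 0.164 ph 0.635 544940
(195, 167) y 0.182 r 0.158 ph 0.553 7c563b
(196, 167) y 0.179 r 0.157 ph 0.552 523b2b
(197, 167) y 0.176 r 0.156 ph 0.546 4f3928
(199, 167) y 0.167 r 0.164 ph 0.601 634430
(200, 167) y 0.164 r 0.161 ph 0.586 4b453f
(199, 168) y 0.167 r 0.163 ph 0.564 735646
(200, 168) y 0.163 r 0.163 ph 0.570 959391
(199, 169) y 0.167 r 0.163 ph 0.534 775946
(200, 169) y 0.162 r 0.172 ph 0.589 90897d
(199, 170) y 0.165 r 0.177 ph 0.586 9b785e
(200, 170) y 0.161 r 0.177 ph 0.590 817368
```

```bash
python3 - <<'E'
from mdl import *
from scipy.optimize import least_squares
for n,c,l in(('S',S,[(207,233.4),(209,233.6),(210,233.6)]),('T',T,[(200.2,168),(199.8,169.5)])):
  for p in l:
    s=least_squares(lambda q:proj(c,X(q[0],q[1],.162))-p,[.58,.17]).x; print(n,p,s.round(4))
for yy in(.152,.156): print('T tip',least_squares(lambda q:proj(T,X(q[0],.15,yy))-np.array([203.4,165.4]),[.58]).x)
# stud at .757
print(least_squares(lambda q:proj(S,X(q[0],.15,q[1]))-np.array([200.7,223.1]),[.75,.15]).x)
E
```

```text
S (207, 233.4) [0.5673 0.1666]
S (209, 233.6) [0.5652 0.176 ]
S (210, 233.6) [0.5662 0.1809]
T (200.2, 168) [0.587  0.1661]
T (199.8, 169.5) [0.5916 0.1747]
T tip [0.58033162]
T tip [0.57486708]
[0.75548213 0.1523985 ]
```

Call:
carry_out(
  targets=[
    {"gripper": -1,"dx": 0,"dy": -1.12,"dz": 1.25,"rx": 0,"ry": 0,"rz": 0},
    {"gripper": -1,"dx": 0,"dy": -1.1,"dz": 1.39,"rx": 0,"ry": 0,"rz": 0},
    {"gripper": -1,"dx": 0,"dy": -1.08,"dz": 1.55,"rx": 0,"ry": 0,"rz": 0},
    {"gripper": -1,"dx": 0,"dy": 0,"dz": 0,"rx": 0,"ry": 0,"rz": 0},
    {"gripper": -1,"dx": 0,"dy": 0,"dz": 0,"rx": 0,"ry": 0,"rz": 0},
  ],
)

```text
clock: 20.1
tcp_pos: [0.5182, 0.0267, 0.1833]
eef_rot: [-0.001, 0.726, 0.688, -0.001]
ft_force: [-6.6, -5.3, 1.3]
gripper_width: 0.0101
```

```bash
python3 st.py; python3 - <<'E'
from mdl import *
B=T['color']
print(' '*4+' '.join('%6d'%u for u in range(198,209)))
for v in range(158,172): print(v,' '.join('%02x%02x%02x'%tuple(B[v,u]) for u in range(198,209)))
# board plane tilt from depth (both views)
for n,c in(('S',S),('T',T)):
    P=pts(c); d=P-H; y=d@ey; x=-(d@ex); z=d[...,2]
    m=(abs(y)<.14)&(x>.04)&(x<.19)&(abs(z-x*np.tan(.576))<.03)&(c['color'].min(-1)>120)
    A=np.c_[x[m],np.ones(m.sum())]; k=np.linalg.lstsq(A,z[m],rcond=None)[0]
    for _ in range(3):
        e=abs(z[m]-A@k)<.005; k=np.linalg.lstsq(A[e],z[m][e],rcond=None)[0]
    print(n,m.sum(),'tilt',np.arctan(k[0]),'offset normal mm',1000*k[1]*np.cos(np.arctan(k[0])))
E
```

```text
[0.5185 0.0267 0.1837] th 0.5779 [-6.3 -5.4  1.3]
pred S [206.  230.5] T [204.  165.5]
       198    199    200    201    202    203    204    205    206    207    208    209    210    211    212    213    214
223 868b83 b1a99d bab1a4 bbb1a5 bfb6a9 c0b6a9 c1b7a9 c0b6a9 bdb3a6 baafa3 bbb1a4 c1b7aa c1b6aa c0b5a9 bab0a4 b9aea2 b8ada2
224 626661 919086 b3aca0 beb4a7 c9c0b2 cbc2b4 cbc2b3 cac1b2 c4bbad bab1a4 bbb1a4 c5bbad cac0b2 c9beb1 beb4a6 b6ada0 b6aca0
225 474c48 686c65 a7a69a c9c2b3 d2c8b9 d1c7b9 d0c7b8 d1c8b9 d3c9bb d1c8ba d0c6b9 d1c7b8 d1c7b8 d1c8b9 d0c7b8 d0c7b8 d0c7b9
226 484c47 4c504c 858980 b5b1a5 d0c6b8 d0c7b8 d1c8b9 d6ccbd d5ccbd d3cabc d1c8bb d1c8ba d2c8ba d2c9ba d3c9bb d4cbbd d4cabc
227 585953 404540 5e635e 8f8f87 c5bdb0 d2c8b9 d4cabc d6ccbe d4cbbd d4cabc d2c9bb d2c9bb d2c8ba d1c7b9 d2c8ba d2cabc d3cbbd
228 666358 353734 454946 646863 a4a197 bfb6a9 c6bdae ccc2b5 d5caba d3c9b8 cfc5b5 d0c6b8 cfc7b8 d1c7b9 d3c9bb d2cabc d3cabc
229 635a42 43453e 414542 4a4e4a 747873 69655e 6a645d 91897d bcad95 bbad94 baac94 c1b6a5 c3b8a8 c3b8a8 c5baa9 c4baab c6bbaa
230 403724 262623 2c2f2e 3034
[... 1600 characters left out ...]
bc
165 a3a19f 767371 433d39 362e2d 443c33 90795f c0ae98 cfc7b9 d0cabf d2c9be d1c6bc
166 6d5a4e 53443d 3a302c 372f2d 44392f 91765a c4b09b d1c4b9 d1cabf d0cabf cfc8be
167 8a5d3c 654833 4a4440 3c3632 392c24 765e4e beafa6 d1c4ba cfc6bc d0cabf d0cac0
168 a67046 755848 959491 6e6c6a 4e3e34 9a7e64 c7b7aa d0c5ba d0c6bb d0c6bd d0cabf
169 a97248 765745 76736f 534f4d 4c3e35 937e6d c7b8ac d0c5ba cfc4ba d0c9bf cfc9bf
170 ad764c 9e7c62 817369 534e4a 5b5348 b5a696 d1c4b7 d1c9be cfc9c0 cfc7be cfc8be
171 b67c53 b09683 937c6b 63554b 6c6259 bcb2aa d0c8bf d1cac0 d0c9bf d1c8be d1c9bf
S 1443 tilt 0.5630234240688745 offset normal mm 6.018359806415525
T 1781 tilt 0.5607552435442337 offset normal mm 6.81374750280001
```

```bash
cat > ed.py <<'E'
from mdl import *
from scipy.optimize import least_squares
g=S['color'].astype(float).mean(-1); th0=np.arcsin((ctrl.state()['tcp_pos'][2]-.0225)/.295)
us,vs=[],[]
for r in np.arange(.178,.236,.004):
    p=proj(S,X(th0,r,.15,.006)); u=int(round(p[0])); v0=int(round(p[1])); col=g[v0-5:v0+6,u]
    lvl=(195+85)/2
    for i in range(10):
        if col[i]>lvl>=col[i+1]: us.append(u); vs.append(v0-5+i+(col[i]-lvl)/(col[i]-col[i+1])); break
us,vs=np.array(us),np.array(vs); 
def res(q,y=.15):
    out=[]
    a,b=proj(S,X(q[0],.17,y,.006)),proj(S,X(q[0],.24,y,.006))
    return a[1]+(us-a[0])/(b[0]-a[0])*(b[1]-a[1])-vs
for y in(.149,.15,.151):
    s=least_squares(lambda q:res(q,y),[th0],loss='soft_l1',f_scale=.3); print('S edge y',y,'theta',s.x,'rms',res(s.x,y).std().round(2),len(us))
for y in(.162,.1635):
  for p in((207,233.4),(209,233.6)): print('pin',y,least_squares(lambda q:proj(S,X(q[0],q[1],y))-p,[.58,.17]).x)
for n,c in(('S',S),('T',T)):
    P=pts(c); d=P-H; y=d@ey; x=-(d@ex); z=d[...,2]
    m=(abs(y)<.14)&(x>.04)&(x<.19)&(abs(z-x*np.tan(th0))<.03)&(c['color'].min(-1)>120)
    A=np.c_[x[m],np.ones(m.sum())]; k=np.linalg.lstsq(A,z[m],rcond=None)[0]
    for _ in range(3):
        e=abs(z[m]-A@k)<.005; k=np.linalg.lstsq(A[e],z[m][e],rcond=None)[0]
    # table control
    t=(P[...,0]>.3)&(P[...,0]<.46)&(P[...,1]>-.1)&(P[...,1]<.2)&(abs(P[...,2])<.01)
    kt=np.linalg.lstsq(np.c_[-(d@ex)[t],np.ones(t.sum())],P[...,2][t],rcond=None)[0]
    r=np.hypot(x,z)[m][e]; pol=np.arctan2(z,x)[m][e]-np.arcsin(.006/r)
    print(n,'depth tilt',np.arctan(k[0]).round(4),'table slope',kt[0].round(4),'polar at r.13-.18',np.median(pol[(r>.13)&(r<.18)]).round(4))
s=ctrl.state(); print('z-theta',th0,s['tcp_pos'],s['ft_force'].round(1),s['clock'],s['gripper_width'])
E
python3 ed.py
```

```text
S edge y 0.149 theta [0.55848365] rms 0.08 15
S edge y 0.15 theta [0.56232869] rms 0.08 15
S edge y 0.151 theta [0.566117] rms 0.08 15
pin 0.162 [0.56728931 0.16661871]
pin 0.162 [0.56520707 0.17597974]
pin 0.1635 [0.57436382 0.16940617]
pin 0.1635 [0.57195056 0.17873622]
S depth tilt 0.5639 table slope -0.001 polar at r.13-.18 0.5636
T depth tilt 0.5597 table slope -0.0016 polar at r.13-.18 0.5679
z-theta 0.5783304957523543 [0.51850892 0.02671125 0.18375488] [-7.1 -5.5  1.6] 20.4 0.009614249300004646
```

Call:
carry_out(
  targets=[
    {"gripper": -1,"dx": 0,"dy": 0,"dz": -0.18,"rx": 0,"ry": 0,"rz": 0},
    {"gripper": -1,"dx": 0,"dy": 0,"dz": 0,"rx": 0,"ry": 0,"rz": 0},
    {"gripper": -1,"dx": 0,"dy": 0,"dz": 0,"rx": 0,"ry": 0,"rz": 0},
  ],
)

```text
clock: 20.7
tcp_pos: [0.5199, 0.0266, 0.1859]
eef_rot: [0.0, 0.726, 0.688, -0.0]
ft_force: [-2.5, -5.1, -0.7]
gripper_width: 0.0099
```

```bash
python3 ed.py; python3 - <<'E'
from h import *
S=cap('side'); save(S,'side9.png',(110,140,310,350),2.8)
P=pts(S)
for n,c in((n,cap(n)) for n in('top','side')):
    Q=pts(c)
    for X in((.548,.394),(.514,.385),(.446,.368)):
        m=(Q[...,2]>.1)&(Q[...,2]<.15)&(np.hypot(Q[...,0]-X[0],Q[...,1]-X[1])<.016); print(n,m.sum(),Q[m].max(0).round(3) if m.any() else '')
E
```

```text
S edge y 0.149 theta [0.56629362] rms 1.44 15
S edge y 0.15 theta [0.57005666] rms 1.43 15
S edge y 0.151 theta [0.57375823] rms 1.43 15
pin 0.162 [0.56728931 0.16661871]
pin 0.162 [0.56520707 0.17597974]
pin 0.1635 [0.57436382 0.16940617]
pin 0.1635 [0.57195056 0.17873622]
S depth tilt 0.5719 table slope -0.0007 polar at r.13-.18 0.573
T depth tilt 0.5688 table slope -0.0042 polar at r.13-.18 0.5747
z-theta 0.5870137437757297 [0.51983699 0.02659595 0.18589376] [-2.4 -5.9 -1. ] 20.8 0.009757004697808564
top 47 [0.554 0.407 0.138]
top 45 [0.521 0.395 0.139]
top 41 [0.456 0.373 0.139]
side 116 [0.557 0.408 0.136]
side 112 [0.522 0.399 0.136]
side 114 [0.458 0.378 0.135]
```

View pics/side9.png

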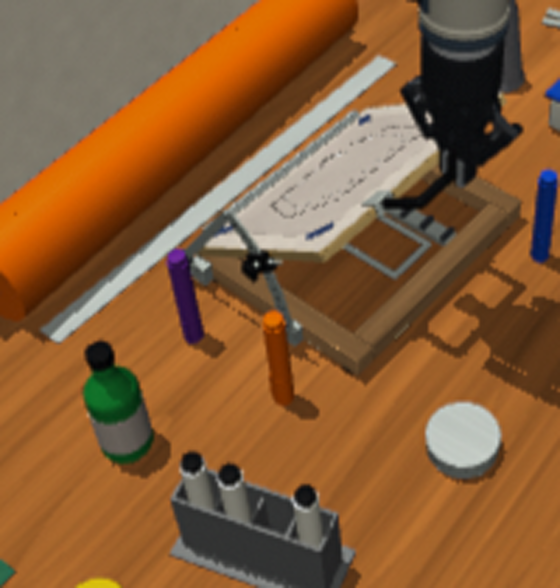

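The board reads 0.570–0.573 and the pointer about 0.57. All three markers stand in the rack, and the bar is held. I'm handing in now.

```bash
python3 -c "
from cell import ctrl
print(ctrl.job_done())"
```

```text
the job is handed in; nothing more can be done
None
```

The job is handed in at about 21 s on the robot's clock, with the arm still gripping the handle and holding the board at the marked angle.

**Markers:** Both white markers from the board are in empty rack cells, one in the end cell and one next to it. Their tops are at about 0.137 m, the same height as the third marker. I saw nothing else on the table moved.

**Board angle:** The last checks put the board at 0.569–0.573 rad by depth (both cameras) and 0.570 rad by its edge in the side view. I measured the pointer at 0.565–0.574 rad from the side view and 0.575–0.59 rad from the top view. They match to about 0.01 rad, or a bit more if the top view is right.

**Checks that disagreed or fell short:**
- The tilt worked out from the gripper's height alone read 0.587 rad. I trusted the cameras instead, as that reading depends on exactly where the bar sits in the jaws.
- The last edge fit in the side view was noisy (1.4 px scatter, against 0.08 px on the fit before).
- The clamp hid the index stud near the final angle, so I could not see it line up with the pointer tip directly.
- While finding the stud I raised the board past the mark, to about 0.75 rad, and then lowered it again.

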